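# Load a label roll on its sprung spindle into the counter dispenser

### The job

Take the white label roll with its spring-loaded spindle off the sloped wooden rest and fit it into the grey dispenser frame: push the sprung end into one end cup to shorten the spindle, bring the other end down in front of the opposite cup, and let the spring push it home, so that the roll hangs level between the two cups and is let go. Ease it against the spring without ramming it, and leave the jar, the moistener dish and the tape roll where they are.

Things in the scene. Friction and masses are not known exactly. Their poses are not given: they have to be found in the camera images.
- roll_center (a point): Centre of the white label roll: cylinder 48 mm in diameter, 76 mm wide, about 0.3 kg, on a grey spindle. x = roll axis, pointing to the SPRUNG end; it starts 30 degrees below level, sprung end downhill. The spindle is a tight push fit (40 N to shift): its middle sits at an unreported place up to 10 mm either way along the axis from this point.
- roll: The same roll, same origin and axes. Spindle 19 mm thick at the roll; its ends are pins of 14 mm diameter, the fixed one cut off square, the sprung one with a ball nose. From the spindle's middle the fixed tip is 85 mm away (-x), the sprung tip 93 mm (+x) when free. The sprung pin gives 25 mm, then stops hard: it starts to move at 2.3 N and takes 0.45 N more per mm (13.5 N at the stop).
- holder_mid (a point): Middle of the dispenser frame, on the line between its two end cups, 85 mm above the worktop; y along that line, z up, x across. Fitted, both tips rest on the cup floors with the sprung pin 8 mm in; to pass the second cup's rim with the axis level, the pin must be in 17 mm or more. Either way round fits.
- holder: The grey dispenser frame, screwed down; origin on the worktop below holder_mid, same axes. Base 110 x 206 x 10 mm; two upright cheeks 56 mm wide, inner faces at y = +-87 mm, tops 115 mm above the worktop; low tear bar at x = -49 mm, 33 mm high. (A key cabinet hangs on the wall to the right, about world x 0.5, y -0.47, from 0.5 m up: keep the wrist clear.)
- cup_left (a point): Centre of the floor of the end cup at y = +85 mm of the frame, 85 mm above the worktop. The cup opens towards the other one: flat floor, 9 mm deep, inner diameter 19 mm at the floor and 26 mm at the rim, outer diameter 33 mm at the rim. Axes as the frame's.
- cup_right (a point): The same for the equal cup at y = -85 mm of the frame, opening towards +y.
- rack: Sloped wooden rest, fixed; foot 90 x 150 x 10 mm, origin under its middle, slope falling 30 degrees along its +y. The roll's centre starts 85 mm above the origin, on two rods that reach 18 mm to each side and stay 20 mm below its axis, so fingers pass at both sides. A stop 38 mm downhill of the roll's centre ends 11 mm below its axis.
- glue_jar: Bystander: glue jar with a cap, 56 mm in diameter, 95 mm tall, origin under its middle.
- moistener: Bystander: round moistener dish, 72 mm in diameter, 30 mm tall, origin under its middle.
- tape_roll: Bystander: roll of parcel tape lying flat, 96 mm in diameter, 48 mm tall, origin under its middle.

How it is judged:
By the outcome, as a careful person would: the job done as asked, in the order asked, and still so for the second after the job is handed in, with the robot touching nothing.
It also fails if it takes over 61 s, if anything falls off the work surface, if the arm or the gripper's body presses on something with over 40 N, if the wrist force passes 120 N, or if a joint passes its speed limit or range.

### The arm

A 7-joint arm with a two-finger parallel gripper is mounted at the origin on the work surface; the furniture and walls round the work are solid. World frame = base frame: x ahead of the robot, y to its left, z up, the work surface at z = 0. Lengths are in m, angles in rad, forces in N, time in s.
With the tool pointing down it reaches from about 0.4 to 0.85 m from the base axis. Payload 4.5 kg.
Tool frame: the origin (TCP) lies on the centre line of the jaws, within the pads' length; the fingertips stand 11 mm ahead of it and the grasp point (between the pads) lies 8 mm behind it; z points along the fingers, x is the direction in which the jaws open and shut, and the axes are right-handed (so a half turn about z gives the same grasp; the last joint's range is limited). The gripper opens to 88 mm and grips with 3 to 60 N. Pads are 18 mm wide; open, the fingers measure 123 mm over their backs; the gripper's body (75 mm by 187 mm) begins 45 mm behind the grasp point.
Start: joints at [-1.316, 0.689, -0.195, 1.565, 0.157, 0.902, -0.215], TCP at [0.137, 0.61, 0.25] pointing down, gripper open.
Joint ranges: [-3.01, 3.01], [-0.46, 2.08], [-1.47, 1.51], [0.13, 2.56], [-1, 4.14], [0.04, 2.09], [-2.66, 2.66]. Speed limits (rad/s): [2.57, 2.57, 3.14, 3.14, 3.14, 3.14, 3.14].

### API

Orientations are given as a unit quaternion [x, y, z, w].
In Python, from plant import r, vision, order, nets gives the robot as it stands.
- The arm moves only by the tool send_rows, never from a script. Its argument "series" is a list of rows, each an object with "delta_pos": the shift along the tool's x, y, z in cm, a list of three; "turn": the turn about the tool's z in degrees; "jaw": the closure, from 0 (fully open) to 1 (shut). In form: [{"delta_pos": [x, y, z], "turn": turn, "jaw": jaw}, ...]. A call has 1 to 8 rows; each row is the pose to reach, as a shift and turn from the pose commanded when the call began, along the tool's axes at that moment; what a row does not reach only later rows make up. A row lasts 1/12 s, in which the tool goes at most 41.7 mm and 7.16 degrees, less where a joint would pass 70% of its speed; a pose out of reach is approached as far as the arm can. A call with a gripper value outside its range is refused whole. The fingers move at their own pace and stop on an object; "force" is the grip in N (left out, the last holds). Time passes only in rows, so rows that repeat a pose let the fingers close. It gives the time, the measured TCP pose, the force and the opening at its end, in the units of the state.
- r.get_state(): the state, without advancing time (a new reading comes with each control period).
- vision.snapshot(name): name is "side" or "top" or "wrist"; returns the picture (384x512x3 uint8, blue, green, red); there is no depth.
- vision.camera_params(name): a dict with "intrinsics" (3x3 intrinsics, pixels), "D" ([k1, k2, p1, p2, k3] as OpenCV has them; the pictures are not rectified), "extrinsics" (4x4, takes a point from world to camera coordinates). Camera axes: x right, y down, z forward; pixel columns grow to the right and rows downward; lengths in m; the calibration is good to about 2 mm. A picture is of the moment at which its call begins: read the wrist's pose just before it. camera_params takes no time and is no camera call; for the wrist camera it gives the pose at the moment of the call.
- order.finish_job(): hands the job in, once; it reports no verdict.
Trained networks look in the newest picture that a camera, given by its name, has taken for a name from the list of things; names that differ only in an ending like _2 or _b are one class to them, and where a whole thing is asked for, a point or a joint stands for the part that bears it (a point fixed in the world has none). Each returns a list of dicts, best first, with "score" (0 to 1); they miss things now and then, are a little off and sometimes report something else, mostly with a low value. They report only what shows in the picture. A call takes as long as a camera call.
- nets.boxes_of(camera, label): "location" ([row, column] as shares, 0 to 1, of the picture: columns of its width, rows of its height, amid what is visible of it).
- nets.trace(camera, label): "region" (384x512 bool, what is visible of it) and "location" ([row, column] as shares, 0 to 1, of the picture: columns of its width, rows of its height, amid what is visible of it).
The state is a dict: "clock": time; "q": joint angles; "qd": joint speeds; "joint_torque": joint torques, N m; "tool_pos": TCP position; "eef_rot": TCP orientation; "contact_force": force on the tool from outside, world axes, zero at the start; "moment": the same for the moment, N m; "opening": opening from 0.0 (shut) to 1.0 (fully open).
Only numpy, scipy, OpenCV 4.12 (cv2) and the standard library are available. Lean on these libraries where they do the work, as an engineer would, in place of code of your own. Each camera call takes 0.05 s, during which the arm holds its last target.

## Working session

There is one attempt and no reset: what is moved stays moved. The work goes in short steps, Python scripts to look and compute and a tool call to move; the robot and the scene stay as the last step left them, time stands still between calls to the robot, and variables do not carry over. Pictures are saved under pics/ and viewed, and the job is handed in when it is done.

Besides the shell and the picture viewer there is one more tool, called after "Call:" in YAML: its name, and indented under it one key for each argument. send_rows: Moves the arm, as the interface text tells. Its arguments: {"type":"object","properties":{"series":{"type":"array"},"force":{"type":"number"}},"required":["series"]}

```bash
ls; mkdir -p pics; python3 - <<'E'
from plant import r, vision, order, nets
import cv2, numpy as np
print(r.get_state())
for n in ["side","top","wrist"]:
    im=vision.snapshot(n); cv2.imwrite(f"pics/{n}0.png",im)
    p=vision.camera_params(n); print(n,np.round(p["intrinsics"],2).tolist(),p["D"],np.round(p["extrinsics"],4).tolist())
E
```

```text
pics
{'clock': 0.0, 'q': array([-1.31617586,  0.68995579, -0.19450474,  1.56634412,  0.1573454 ,
        0.90247953, -0.2151071 ]), 'qd': array([-0.00083108,  0.00206457,  0.0018814 ,  0.00121225, -0.00024601,
        0.00027613,  0.00095558]), 'joint_torque': array([-4.00547387e-04, -5.27581036e+01, -1.26709621e+00, -1.53427505e+01,
       -5.26066404e-02,  6.84558850e-03,  1.84390301e-04]), 'tool_pos': array([0.13682356, 0.60922125, 0.24892735]), 'eef_rot': array([ 7.80683452e-01,  6.24926032e-01, -6.42510751e-04,  6.24091988e-04]), 'contact_force': array([ 0.42760813, -0.43666487,  0.04382885]), 'moment': array([ 0.02638976, -0.06531066, -0.00207207]), 'opening': 1.0039599054282033}
side [[430.78, 0.0, 259.16], [0.0, 430.78, 193.08], [0.0, 0.0, 1.0]] [-0.13732928  0.          0.          0.          0.        ] [[-0.8267, 0.5624, -0.0132, 0.4305], [0.4816, 0.6954, -0.5333, -0.2644], [-0.2908, -0.4473, -0.8458, 1.1861], [0.0, 0.0, 0.0, 1.0]]
top [[428.97, 0.0, 250.59], [0.0, 428.97, 193.33], [0.0, 0.0, 1.0]] [-0.06794479  0.          0.          0.          0.        ] [[-0.0744, -0.9972, 0.0002, 0.1036], [-0.9761, 0.0727, -0.2047, 0.5874], [0.2041, -0.0154, -0.9788, 0.9069], [0.0, 0.0, 0.0, 1.0]]
wrist [[307.52, 0.0, 258.08], [0.0, 307.52, 188.14], [0.0, 0.0, 1.0]] [-0.03072567  0.          0.          0.          0.        ] [[0.219, 0.9757, -0.0014, -0.6256], [0.935, -0.2094, 0.2861, -0.0391], [0.2788, -0.064, -0.9582, 0.3906], [0.0, 0.0, 0.0, 1.0]]
```

View pics/side0.png

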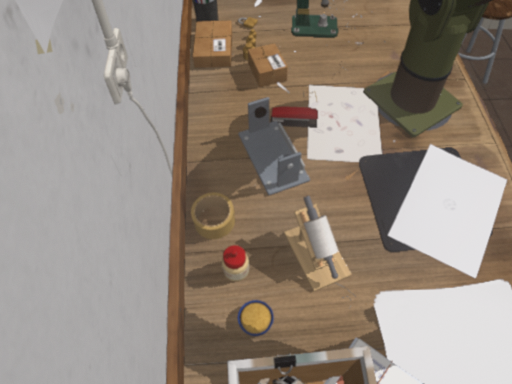

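View pics/top0.png

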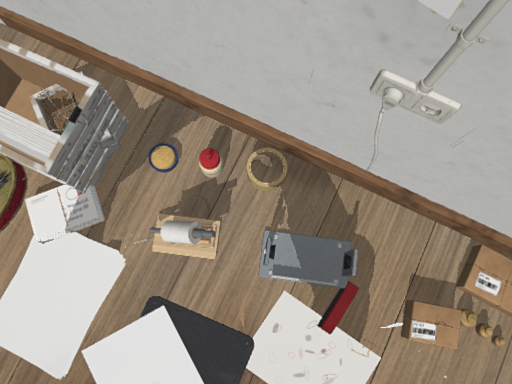

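View pics/wrist0.png

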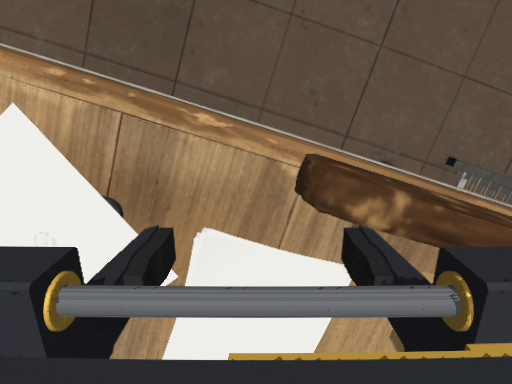

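```bash
cat > h.py <<'E'
from plant import r, vision, order, nets
import cv2, numpy as np
from scipy.spatial.transform import Rotation as R
def cam(n):
    p=vision.camera_params(n); return np.array(p["intrinsics"]),np.array(p["D"]),np.array(p["extrinsics"])
def ray(c,uv):
    K,D,E=c
    n=cv2.undistortPoints(np.array(uv,float).reshape(-1,1,2),K,D).reshape(-1,2)
    d=np.c_[n,np.ones(len(n))]@E[:3,:3]; o=-E[:3,:3].T@E[:3,3]
    return o,d/np.linalg.norm(d,axis=1)[:,None]
def onz(c,uv,z):
    o,d=ray(c,uv); return o+d*((z-o[2])/d[:,2])[:,None]
def proj(c,P):
    K,D,E=c
    return cv2.projectPoints(np.array(P,float).reshape(-1,3),cv2.Rodrigues(E[:3,:3])[0],E[:3,3],K,D)[0].reshape(-1,2)
def tri(c1,uv1,c2,uv2):
    o1,d1=ray(c1,uv1);o2,d2=ray(c2,uv2);out=[]
    for a,b in zip(d1,d2):
        A=np.c_[a,-b];s=np.linalg.lstsq(A,o2-o1,rcond=None)[0]
        p,q=o1+a*s[0],o2+b*s[1];out.append(np.r_[(p+q)/2,np.linalg.norm(p-q)])
    return np.array(out)
E
python3 - <<'E'
from h import *
np.set_printoptions(precision=4,suppress=True)
for n in ["top","side"]:
    vision.snapshot(n);c=cam(n)
    for l,z in [("roll",.085),("roll_center",.085),("holder",.03),("cup_left",.085),("cup_right",.085),("rack",.01),("glue_jar",.09),("moistener",.03),("tape_roll",.048),("holder_mid",.085)]:
        for d in nets.boxes_of(n,l)[:2]:
            uv=[d["location"][1]*512,d["location"][0]*384]
            print(n,l,round(d["score"],2),np.round(uv,1),onz(c,uv,z)[0])
im=vision.snapshot("top");cv2.imwrite("pics/topz.png",cv2.resize(im[195:300,130:380],None,fx=3.2,fy=3.2,interpolation=cv2.INTER_CUBIC))
im=vision.snapshot("side");cv2.imwrite("pics/sidez.png",cv2.resize(im[90:300,230:360],None,fx=2.85,fy=2.85,interpolation=cv2.INTER_CUBIC))
print(r.get_state()["clock"])
E
```

```text
top roll_center 0.57 [182.7 230.7] [0.517  0.2127 0.085 ]
top holder 0.73 [309.1 260.2] [ 0.436  -0.0613  0.03  ]
top cup_left 0.87 [306.9 259. ] [ 0.4366 -0.0492  0.085 ]
top cup_right 0.55 [304.9 262.7] [ 0.4292 -0.0442  0.085 ]
top rack 0.83 [192.7 243.5] [0.4953 0.2019 0.01  ]
top rack 0.53 [212.5 162.7] [0.6863 0.145  0.01  ]
top glue_jar 0.84 [210.4 162.3] [0.6642 0.144  0.09  ]
top glue_jar 0.61 [306.5 260.5] [ 0.4333 -0.0473  0.09  ]
top moistener 0.6 [179.5 233.4] [0.5186 0.2285 0.03  ]
top moistener 0.59 [163.7 159.4] [0.6974 0.259  0.03  ]
top tape_roll 0.98 [263.7 155.6] [0.6835 0.0224 0.048 ]
top holder_mid 0.72 [307.5 260.9] [ 0.4326 -0.0501  0.085 ]
top holder_mid 0.19 [193.3 244.6] [0.4853 0.1912 0.085 ]
side roll 0.73 [318.7 234.1] [0.5149 0.2085 0.085 ]
side roll 0.25 [270.7 153.1] [ 0.4766 -0.016   0.085 ]
side roll_center 0.65 [320.8 235.5] [0.5134 0.2135 0.085 ]
side holder 0.58 [270.2 150.3] [ 0.4479 -0.0581  0.03  ]
side cup_left 0.91 [269.7 153.5] [ 0.479  -0.0164  0.085 ]
side cup_right 0.56 [267.8 151. ] [ 0.4786 -0.0248  0.085 ]
side cup_right 0.35 [313.1 261.9] [0.5617 0.2502 0.085 ]
side rack 0.88 [311.5 261.3] [0.5382 0.2259 0.01  ]
side glue_jar 0.73 [235.4 262.2] [0.6882 0.1661 0.09  ]
side moistener 0.66 [255.9 317.9] [0.7084 0.2652 0.03  ]
side tape_roll 0.94 [216.2 203.4] [0.64   0.0068 0.048 ]
side holder_mid 0.83 [268.9 152.2] [ 0.4785 -0.0204  0.085 ]
1.35
```

View pics/topz.png

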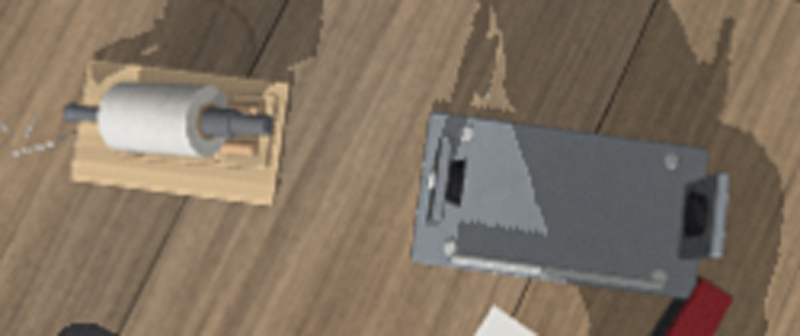

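View pics/sidez.png

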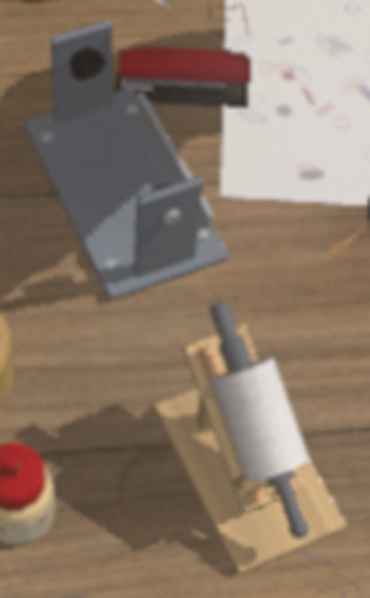

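```bash
python3 - <<'E'
from h import *
np.set_printoptions(precision=4,suppress=True)
ct,cs=cam("top"),cam("side")
P=tri(ct,[[150.8,230.3],[214.3,233.8]],cs,[[335.5,275.5],[307.2,198.5]])
print(P, np.linalg.norm(P[0,:3]-P[1,:3]), (P[0]-P[1])[:3]/np.linalg.norm(P[0,:3]-P[1,:3]))
# base corners of holder (z=.01 top): zoom top
z=np.array([[434,113],[708,150],[692,296],[413,262]])/3.2+[130,195]
print(onz(ct,z,.01), onz(ct,z,.01).mean(0))
z=np.array([[27,125],[130,93],[228,257],[112,297]])/2.85+[230,90]
print(onz(cs,z,.01), onz(cs,z,.01).mean(0))
z=np.array([[93,62],[288,82],[272,204],[72,181]])/3.2+[130,195]
print(onz(ct,z,.01), onz(ct,z,.01).mean(0))
for P in [[.45,-.06,.25]]: pass
E
```

```text
[[0.5289 0.2897 0.0465 0.0022]
 [0.4999 0.1431 0.1222 0.0031]] 0.1675357420216956 [ 0.1731  0.8752 -0.4516]
[[ 0.5135  0.0304  0.01  ]
 [ 0.4713 -0.1666  0.01  ]
 [ 0.3684 -0.1429  0.01  ]
 [ 0.4078  0.0541  0.01  ]] [ 0.4402 -0.0563  0.01  ]
[[ 0.4732 -0.1603  0.01  ]
 [ 0.3741 -0.1382  0.01  ]
 [ 0.4123  0.0578  0.01  ]
 [ 0.5154  0.0348  0.01  ]] [ 0.4437 -0.0515  0.01  ]
[[0.5695 0.2781 0.01  ]
 [0.5442 0.1353 0.01  ]
 [0.4564 0.1522 0.01  ]
 [0.4833 0.2963 0.01  ]] [0.5133 0.2155 0.01  ]
```

Call:
send_rows:
  series:
    - {"delta_pos": [-0.6, 0.9, 0], "turn": 2, "jaw": 0}
    - {"delta_pos": [-1.8, 2.7, 0.1], "turn": 5, "jaw": 0}
    - {"delta_pos": [-3.6, 5.4, 0.2], "turn": 10, "jaw": 0}
    - {"delta_pos": [-5.4, 8.2, 0.4], "turn": 16, "jaw": 0}
    - {"delta_pos": [-7.5, 11.4, 0.5], "turn": 22, "jaw": 0}
    - {"delta_pos": [-9.7, 14.5, 0.6], "turn": 28, "jaw": 0}
    - {"delta_pos": [-11.8, 17.7, 0.8], "turn": 34, "jaw": 0}
    - {"delta_pos": [-14, 20.9, 1], "turn": 40, "jaw": 0}

```text
clock: 2.02
tool_pos: [0.3116, 0.4254, 0.24]
eef_rot: [0.948, 0.317, 0.0, -0.0]
contact_force: [1.4, -0.4, -0.7]
opening: 1.001
```

```bash
cat >> h.py <<'E'
def pose():
    s=r.get_state(); return np.array(s["tool_pos"]),R.from_quat(s["eef_rot"]).as_matrix(),s
def rel(target,ang=None):
    p,M,s=pose(); d=M.T@(np.array(target)-p)*100
    a=np.degrees(np.arctan2(M[1,0],M[0,0]))
    print("clock",round(s["clock"],2),"pos",np.round(p,4),"toolx ang",round(a,2),"rel cm",np.round(d,2),"turn",None if ang is None else round((a-ang+180)%360-180,2))
E
python3 - <<'E'
from h import *
rel([.514,.216,.22],-11.2)
p,M,s=pose();E=cam("wrist")[2]
o=-E[:3,:3].T@E[:3,3];print(M.T@(o-p),M.T@E[2,:3],s["q"])
E
```

```text
clock 2.02 pos [0.3116 0.4254 0.24  ] toolx ang 36.94 rel cm [ 3.59 28.9   2.  ] turn 48.14
[ 0.00073823 -0.07513879 -0.13544259] [-6.36078931e-05  2.86015406e-01  9.58225017e-01] [-1.01299441  0.57197755 -0.02129039  1.87674781  0.01860098  0.69236388
 -0.40048363]
```

Call:
send_rows:
  series:
    - {"delta_pos": [0.5, 3.6, 0.3], "turn": 6, "jaw": 0}
    - {"delta_pos": [1, 7.2, 0.6], "turn": 13, "jaw": 0}
    - {"delta_pos": [1.5, 10.8, 0.9], "turn": 20, "jaw": 0}
    - {"delta_pos": [2, 14.4, 1.2], "turn": 27, "jaw": 0}
    - {"delta_pos": [2.4, 18, 1.5], "turn": 34, "jaw": 0}
    - {"delta_pos": [2.7, 21.2, 1.7], "turn": 40, "jaw": 0}
    - {"delta_pos": [2.8, 24, 1.9], "turn": 45, "jaw": 0}
    - {"delta_pos": [2.8, 26, 2], "turn": 48, "jaw": 0}

```text
clock: 2.68
tool_pos: [0.4922, 0.2339, 0.2198]
eef_rot: [0.995, -0.098, 0.001, 0.001]
contact_force: [0.7, -0.4, -0.6]
opening: 1.002
```

```bash
python3 - <<'E'
from h import *
np.set_printoptions(precision=4,suppress=True)
for i in range(3): vision.camera_params("wrist"); im=vision.snapshot("top") if i<2 else None
p,M,s=pose();c=cam("wrist");im=vision.snapshot("wrist");c2=cam("wrist")
print(p,s["q"],np.abs(c[2]-c2[2]).max())
np.savez("w1.npz",K=c[0],D=c[1],E=c[2]);cv2.imwrite("pics/w1.png",im)
for l in ["roll","roll_center"]:
    for d in nets.boxes_of("wrist",l)[:2]: print(l,d)
rel([.514,.216,.22],-11.2)
E
```

```text
[0.4927 0.2327 0.2199] [-0.6384  0.6307  0.1823  1.8541 -0.1672  0.671  -0.5551] 0.005481584967550662
roll {'location': [0.5055, 0.5561], 'score': 0.75}
roll_center {'location': [0.5086, 0.5648], 'score': 0.56}
clock 2.93 pos [0.4893 0.2386 0.2197] toolx ang -10.57 rel cm [ 2.85  1.77 -0.03] turn 0.63
```

View pics/w1.png

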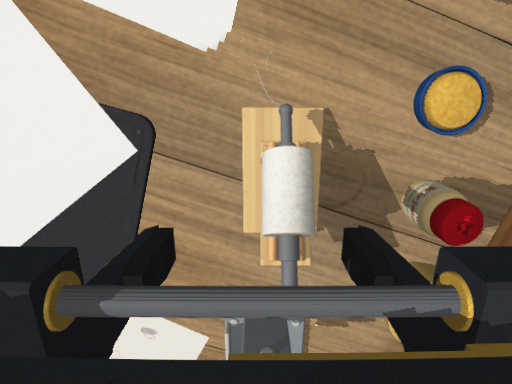

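```bash
python3 - <<'E'
from h import *
np.set_printoptions(precision=4,suppress=True)
for i in range(3):
    p,M,s=pose();c=cam("wrist");im=vision.snapshot("wrist");print(p,s["clock"],s["qd"],np.round(-c[2][:3,:3].T@c[2][:3,3],4))
np.savez("w1.npz",K=c[0],D=c[1],E=c[2]);cv2.imwrite("pics/w2.png",cv2.resize(im[90:300,180:400],None,fx=2.8,fy=2.8,interpolation=cv2.INTER_CUBIC))
E
```

```text
[0.4893 0.2386 0.2197] 2.9333 [-0.0191 -0.0008 -0.015  -0.0021  0.0015 -0.0006 -0.0003] [0.5027 0.3125 0.3552]
[0.489  0.2391 0.2197] 2.9833 [-0.0103  0.0007 -0.004  -0.0028  0.0017  0.0005 -0.0001] [0.5024 0.3131 0.3553]
[0.489  0.2393 0.2198] 3.0333 [-0.0048  0.0006  0.0039 -0.0031  0.0025 -0.0006 -0.0007] [0.5023 0.3133 0.3553]
```

View pics/w2.png

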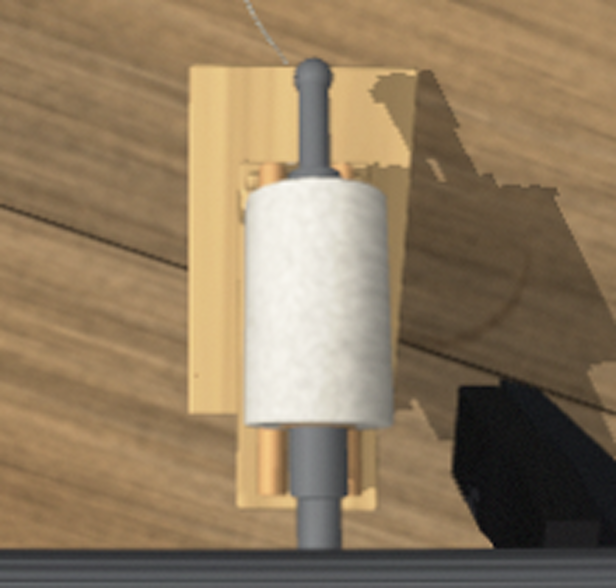

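```bash
cat > fit.py <<'E'
from h import *
from scipy.optimize import least_squares
np.set_printoptions(precision=4,suppress=True)
w=np.load("w1.npz");c=(w["K"],w["D"],w["E"])
def cyl(cx,cy,cz,yaw,tilt=30):
    t=np.radians(tilt);d=np.array([np.cos(yaw)*np.cos(t),np.sin(yaw)*np.cos(t),-np.sin(t)])
    u=np.array([-np.sin(yaw),np.cos(yaw),0]);v=np.cross(d,u);o=np.array([cx,cy,cz])
    a=np.linspace(0,2*np.pi,180)
    ring=.024*(np.cos(a)[:,None]*u+np.sin(a)[:,None]*v)
    return o,d,np.r_[o+.038*d+ring,o-.038*d+ring]
cs,ct=cam("side"),cam("top")
obs=np.array([ (58*0+180)/2.8+90,427/2.8+90,245/2.8+180,392/2.8+180])
sph=np.array([313,76.5])/2.8+[180,90]
def res(x,full=False):
    o,d,P=cyl(*x[:4]);q=proj(c,P)
    bb=np.array([q[:,1].min(),q[:,1].max(),q[:,0].min(),q[:,0].max()])
    s=proj(c,o+(x[4]+.086)*d)[0]
    e=np.r_[bb-obs,s-sph]
    ft=proj(ct,o+(x[4]-.085)*d)[0]-[214.3,233.8]
    st=proj(ct,o+(x[4]+.086)*d)[0]-[152,230.3]
    if full: print(e,"top fixed",ft,"sph",st, "side", proj(cs,o+(x[4]-.085)*d)[0]-[307.2,198.5],proj(cs,o+(x[4]+.086)*d)[0]-[335,274.5])
    return np.r_[e,0.5*ft,0.5*st,(x[2]-.085)*1000]
s=least_squares(res,[.514,.216,.085,np.radians(79),0],x_scale=[.01,.01,.01,.1,.01])
print(s.x,"axis deg",np.degrees(s.x[3]),s.cost);res(s.x,True)
E
python3 fit.py
```

```text
[ 0.517   0.2161  0.0845  1.3743 -0.0014] axis deg 78.73931375217663 2.007492495963223
[-0.9475  1.1887 -0.6386  0.532  -0.1388  0.0569] top fixed [-0.6391 -0.9998] sph [ 0.3094 -1.2359] side [-1.6215 -1.1052] [-0.7418  1.8596]
```

```bash
python3 - <<'E'
from h import *
rel([.517,.2161,.080],-11.26)
E
```

```text
clock 3.08 pos [0.4891 0.2393 0.2198] toolx ang -10.48 rel cm [ 3.17  1.79 13.97] turn 0.78
```

Call:
send_rows:
  series:
    - {"delta_pos": [0.8, 0.4, 0.5], "turn": 0.3, "jaw": 0}
    - {"delta_pos": [1.8, 1.0, 1.5], "turn": 0.5, "jaw": 0}
    - {"delta_pos": [2.7, 1.5, 3.0], "turn": 0.8, "jaw": 0}
    - {"delta_pos": [3.1, 1.8, 5.0], "turn": 0.8, "jaw": 0}
    - {"delta_pos": [3.2, 1.8, 6.5], "turn": 0.8, "jaw": 0}
    - {"delta_pos": [3.2, 1.8, 7.5], "turn": 0.8, "jaw": 0}
    - {"delta_pos": [3.2, 1.8, 8], "turn": 0.8, "jaw": 0}
    - {"delta_pos": [3.2, 1.8, 8], "turn": 0.8, "jaw": 0}

```text
clock: 3.75
tool_pos: [0.5178, 0.2137, 0.1384]
eef_rot: [0.995, -0.1, -0.001, 0.001]
contact_force: [-0.4, -0.0, 0.3]
opening: 1.001
```

```bash
python3 - <<'E'
from h import *
im=vision.snapshot("wrist")
cv2.imwrite("pics/w3.png",im)
rel([.517,.2161,.080],-11.26)
E
```

```text
clock 3.8 pos [0.5182 0.214  0.1393] toolx ang -11.45 rel cm [-0.16 -0.18  5.93] turn -0.19
```

View pics/w3.png

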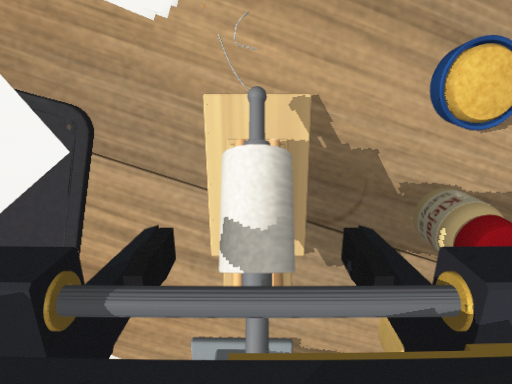

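Call:
send_rows:
  series:
    - {"delta_pos": [-0.1, -0.1, 1], "turn": 0, "jaw": 0}
    - {"delta_pos": [-0.1, -0.2, 2.5], "turn": 0, "jaw": 0}
    - {"delta_pos": [-0.1, -0.2, 4.2], "turn": 0, "jaw": 0}
    - {"delta_pos": [-0.1, -0.2, 5.3], "turn": 0, "jaw": 0}
    - {"delta_pos": [-0.1, -0.2, 5.8], "turn": 0, "jaw": 0}
    - {"delta_pos": [-0.1, -0.2, 5.9], "turn": 0, "jaw": 0}
    - {"delta_pos": [-0.1, -0.2, 5.9], "turn": 0, "jaw": 0}

```text
clock: 4.38
tool_pos: [0.5178, 0.2164, 0.0808]
eef_rot: [0.995, -0.1, 0.0, -0.0]
contact_force: [0.2, 0.2, 0.1]
opening: 1.001
```

```bash
python3 - <<'E'
from h import *
rel([.517,.2161,.080],-11.26)
print(pose()[2]["contact_force"])
E
```

```text
clock 4.38 pos [0.5178 0.2164 0.0808] toolx ang -11.45 rel cm [-0.07  0.04  0.08] turn -0.19
[0.19420655 0.20832291 0.10250653]
```

Call:
send_rows:
  series:
    - {"delta_pos": [0, 0, 0.1], "turn": 0, "jaw": 0.4}
    - {"delta_pos": [0, 0, 0.1], "turn": 0, "jaw": 0.5}
    - {"delta_pos": [0, 0, 0.1], "turn": 0, "jaw": 0.7}
    - {"delta_pos": [0, 0, 0.1], "turn": 0, "jaw": 0.7}
    - {"delta_pos": [0, 0, 0.1], "turn": 0, "jaw": 0.7}
    - {"delta_pos": [0, 0, 0.1], "turn": 0, "jaw": 0.7}
    - {"delta_pos": [0, 0, 0.1], "turn": 0, "jaw": 0.7}
    - {"delta_pos": [0, 0, 0.1], "turn": 0, "jaw": 0.7}
  force: 30

```text
clock: 5.05
tool_pos: [0.5173, 0.2166, 0.0798]
eef_rot: [0.995, -0.1, -0.0, -0.0]
contact_force: [-2.1, 0.5, 2.5]
opening: 0.533
```

Call:
send_rows:
  series:
    - {"delta_pos": [0, 0, -0.5], "turn": 0, "jaw": 0.7}
    - {"delta_pos": [0, 0, -1.5], "turn": 0, "jaw": 0.7}
    - {"delta_pos": [0, 0, -3], "turn": 0, "jaw": 0.7}
    - {"delta_pos": [0, 0, -5], "turn": 0, "jaw": 0.7}
    - {"delta_pos": [0, 0, -7.5], "turn": 0, "jaw": 0.7}
    - {"delta_pos": [0, 0, -10], "turn": 0, "jaw": 0.7}
    - {"delta_pos": [0, 0, -12], "turn": 0, "jaw": 0.7}
    - {"delta_pos": [0, 0, -13], "turn": 0, "jaw": 0.7}

```text
clock: 5.72
tool_pos: [0.5188, 0.2164, 0.2128]
eef_rot: [0.995, -0.1, 0.002, -0.001]
contact_force: [0.3, 0.2, -2.8]
opening: 0.533
```

```bash
python3 - <<'E'
from h import *
for i in range(3): im=vision.snapshot("side"); imt=vision.snapshot("top")
p,M,s=pose();print(p,s["contact_force"],s["moment"],s["opening"])
c=cam("wrist");w=vision.snapshot("wrist");np.savez("w1.npz",K=c[0],D=c[1],E=c[2]);cv2.imwrite("pics/w4.png",w)
cv2.imwrite("pics/s4.png",np.hstack([cv2.resize(im[90:300,230:360],None,fx=2.7,fy=2.7,interpolation=cv2.INTER_CUBIC),cv2.resize(imt[120:309,130:290],None,fx=2.7*210/189,fy=2.7*210/189,interpolation=cv2.INTER_CUBIC)[:567,:448]]))
E
```

```text
[0.51667001 0.21601525 0.20834528] [ 0.76707227 -0.79231314 -3.33867878] [-0.03978769  0.09497573  0.02782677] 0.5363763679708581
```

View pics/s4.png

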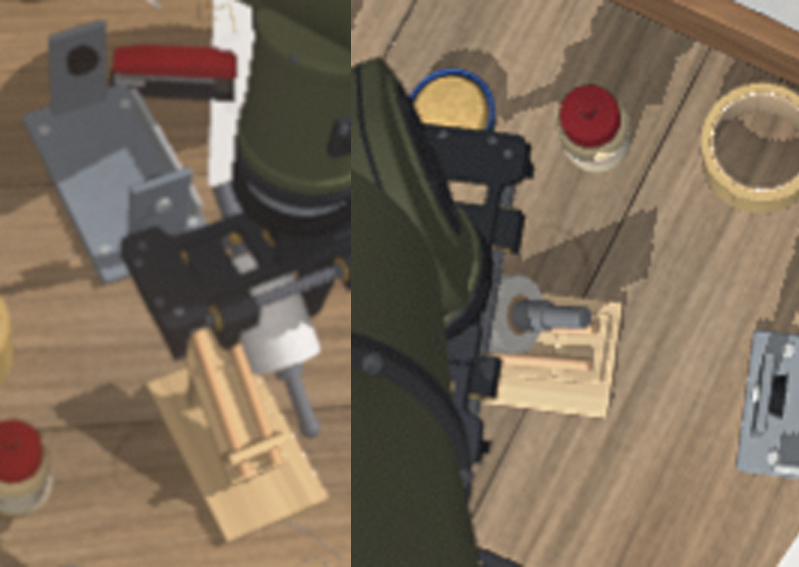

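View pics/w4.png

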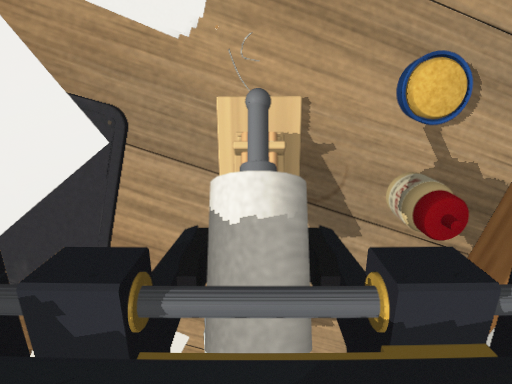

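```bash
python3 - <<'E'
from h import *
np.set_printoptions(precision=4,suppress=True)
w=np.load("w1.npz");c=(w["K"],w["D"],w["E"])
p,M,s=pose();print(p)
for t in [22,26,30,34]:
  for m in [-.0014,.002]:
    t_=np.radians(t);d=-M[:,1]*np.cos(t_)+M[:,2]*np.sin(t_);o=p-M[:,2]*.0052
    print(t,m,proj(c,o+(m+.086)*d)[0], proj(c,o+.038*d-.024*(M[:,2]*np.cos(t_)+M[:,1]*np.sin(t_)))[0])
ct,cs=cam("top"),cam("side")
print(tri(ct,[[697/3.2+130,210/3.2+195]],cs,[[86/2.85+230,63/2.85+90]]))
mid=np.array([.442,-.054,.085]);a=np.radians(-11.5);X=np.array([np.cos(a),np.sin(a),0]);Y=np.array([-np.sin(a),np.cos(a),0])
def F(x,y,z): return np.array([mid[0],mid[1],0])+x*X+y*Y+np.array([0,0,z])
# overlay model
top=vision.snapshot("top");side=vision.snapshot("side")
for n,cc,im in (("top",ct,top),("side",cs,side)):
    im=cv2.resize(im,None,fx=4,fy=4,interpolation=cv2.INTER_CUBIC)
    def poly(P,col):
        q=proj(cc,P)*4+1.5; cv2.polylines(im,[np.int32(np.round(q))],True,col,1,cv2.LINE_AA)
    poly([F(x,y,.01) for x,y in((-.055,-.103),(.055,-.103),(.055,.103),(-.055,.103))],(0,255,0))
    for sg in(-1,1):
        poly([F(x,sg*.087,z) for x,z in((-.028,.01),(.028,.01),(.028,.115),(-.028,.115))],(0,255,255))
        for rr,yy,col in((.013,.076,(0,0,255)),(.0165,.076,(255,0,255)),(.0095,.085,(255,0,0))):
            poly([F(rr*np.cos(b),sg*yy,.085+rr*np.sin(b)) for b in np.linspace(0,6.28,40)],col)
    q=proj(cc,F(0,0,.06))[0]*4; x0=int(q[0]-300);y0=int(q[1]-260)
    cv2.imwrite(f"pics/ov_{n}.png",im[max(y0,0):y0+520,max(x0,0):x0+600])
E
```

```text
[0.5168 0.216  0.2083]
22 -0.0014 [259.2984  89.9455] [259.576  175.2709]
22 0.002 [259.2953  83.4811] [259.576  175.2709]
26 -0.0014 [259.2543  94.9591] [259.543 172.404]
26 0.002 [259.2498  88.9168] [259.543 172.404]
30 -0.0014 [259.2139 100.3354] [259.5105 170.1438]
30 0.002 [259.2081  94.695 ] [259.5105 170.1438]
34 -0.0014 [259.1768 106.0216] [259.4787 168.4652]
34 0.002 [259.17  100.763] [259.4787 168.4652]
[[ 0.4255 -0.1356  0.0847  0.0024]]
```

View pics/ov_top.png

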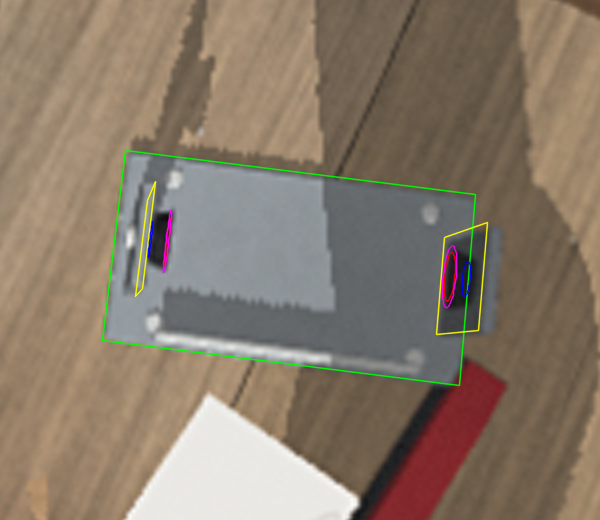

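View pics/ov_side.png

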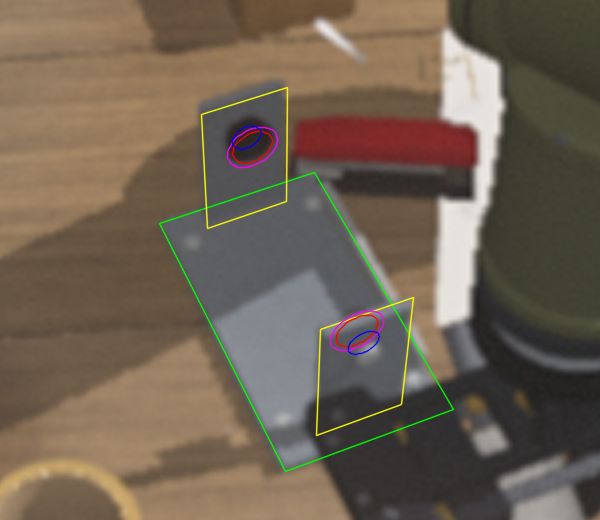

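Call:
send_rows:
  series:
    - {"delta_pos": [0, 0.6, -0.5], "turn": 0, "jaw": 0.7}
    - {"delta_pos": [-0.1, 2, -0.7], "turn": 0, "jaw": 0.7}
    - {"delta_pos": [-0.2, 4.2, -0.7], "turn": 0, "jaw": 0.7}
    - {"delta_pos": [-0.5, 7, -0.7], "turn": 0, "jaw": 0.7}
    - {"delta_pos": [-0.7, 10.3, -0.7], "turn": 0, "jaw": 0.7}
    - {"delta_pos": [-0.9, 13.5, -0.7], "turn": 0, "jaw": 0.7}
    - {"delta_pos": [-1.1, 16.6, -0.7], "turn": 0, "jaw": 0.7}
    - {"delta_pos": [-1.3, 19.6, -0.7], "turn": 0, "jaw": 0.7}

```text
clock: 6.83
tool_pos: [0.4647, 0.0238, 0.2171]
eef_rot: [0.995, -0.101, 0.0, 0.0]
contact_force: [0.4, -0.6, -2.7]
opening: 0.538
```

Call:
send_rows:
  series:
    - {"delta_pos": [-0.1, 2.8, 0], "turn": 0, "jaw": 0.7}
    - {"delta_pos": [-0.3, 5.3, 0], "turn": 0, "jaw": 0.7}
    - {"delta_pos": [-0.5, 7.4, 0], "turn": 0, "jaw": 0.7}
    - {"delta_pos": [-0.6, 8.8, 0], "turn": 0, "jaw": 0.7}
    - {"delta_pos": [-0.7, 9.5, 0], "turn": 0, "jaw": 0.7}
    - {"delta_pos": [-0.7, 9.7, 0], "turn": 0, "jaw": 0.7}
    - {"delta_pos": [-0.7, 9.7, 0], "turn": 0, "jaw": 0.7}

```text
clock: 7.42
tool_pos: [0.4397, -0.0673, 0.2169]
eef_rot: [0.995, -0.1, 0.0, -0.0]
contact_force: [-0.5, -0.1, -3.8]
opening: 0.535
```

```bash
python3 - <<'E'
from h import *
for i in range(3): vision.snapshot("wrist")
rel([.4393,-.067,.215],-11.5)
p,M,s=pose();c=cam("wrist");w=vision.snapshot("wrist");np.savez("w1.npz",K=c[0],D=c[1],E=c[2],p=p,M=M);cv2.imwrite("pics/w5.png",w);print(s["q"],s["opening"])
cv2.imwrite("pics/w5z.png",cv2.resize(w[60:250,150:370],None,fx=3,fy=3,interpolation=cv2.INTER_CUBIC))
E
```

```text
clock 7.57 pos [ 0.4403 -0.0658  0.2167] toolx ang -11.34 rel cm [-0.07  0.14  0.17] turn 0.16
[-0.01867526  0.52346123  0.0969882   2.1332543  -0.10471426  0.48876006
 -0.03996278] 0.53496337570736
```

View pics/w5z.png

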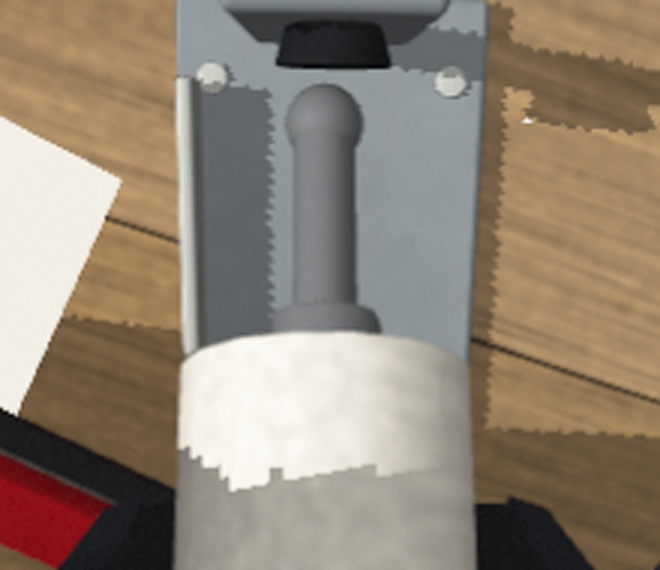

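```bash
cat > ov.py <<'E'
from h import *
from scipy.optimize import least_squares
np.set_printoptions(precision=4,suppress=True)
w=np.load("w1.npz");c=(w["K"],w["D"],w["E"]);p,M=w["p"],w["M"]
def F(m,a,x,y,z):
    X=np.array([np.cos(a),np.sin(a),0]);Y=np.array([-np.sin(a),np.cos(a),0]);return np.array([m[0],m[1],0])+x*X+y*Y+np.array([0,0,z])
def res(v):
    a=np.radians(-11.5) if len(v)<3 else v[2]
    return (proj(c,[F(v,a,-.0165,.076,.085),F(v,a,.0165,.076,.085)])-[[242,82.2],[280,82.7]]).ravel()
s=least_squares(res,[.442,-.054]);print(s.x,s.fun)
m=s.x
im=cv2.resize(cv2.imread("pics/w5.png"),None,fx=3,fy=3,interpolation=cv2.INTER_CUBIC)
def poly(P,col):
    q=proj(c,P)*3+1; cv2.polylines(im,[np.int32(np.round(q))],True,col,1,cv2.LINE_AA)
a=np.radians(-11.5)
poly([F(m,a,x,y,.01) for x,y in((-.055,-.03),(.055,-.03),(.055,.103),(-.055,.103))],(0,255,0))
poly([F(m,a,x,.087,z) for x,z in((-.028,.01),(.028,.01),(.028,.115),(-.028,.115))],(0,255,255))
for rr,yy,col in((.013,.076,(0,0,255)),(.0165,.076,(255,0,255)),(.0095,.085,(255,0,0))):
    poly([F(m,a,rr*np.cos(b),yy,.085+rr*np.sin(b)) for b in np.linspace(0,6.28,40)],col)
t=np.radians(30);d=-M[:,1]*np.cos(t)+M[:,2]*np.sin(t);o=p-M[:,2]*.0052
for mm in (-.0014,):
    q=proj(c,o+(mm+.086)*d)[0]*3+1;cv2.circle(im,(int(q[0]),int(q[1])),3,(0,0,255),-1);print(q/3)
cv2.imwrite("pics/w5o.png",im[180:700,400:1150])
E
python3 ov.py
```

```text
[ 0.4441 -0.0557] [-0.9908  0.2029  0.9917 -0.1705]
[259.3815 100.696 ]
```

View pics/w5o.png

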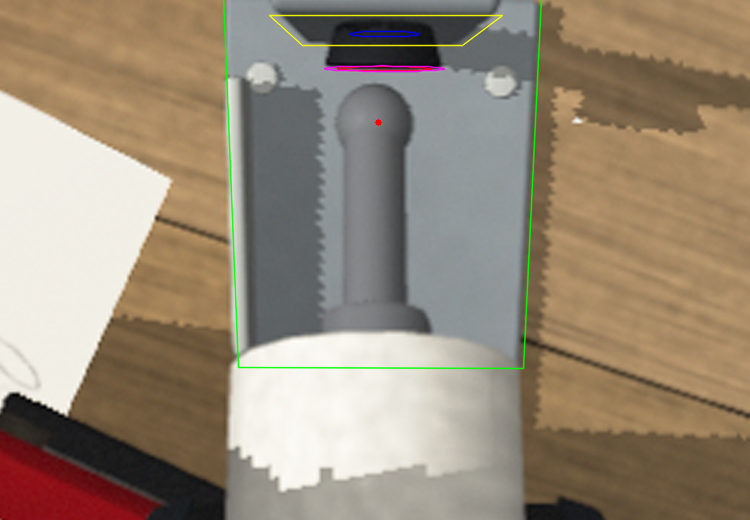

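Call:
send_rows:
  series:
    - {"delta_pos": [0.1, 0.2, 0.8], "turn": 0.1, "jaw": 0.7}
    - {"delta_pos": [0.2, 0.2, 2.2], "turn": 0.2, "jaw": 0.7}
    - {"delta_pos": [0.23, 0.2, 4.2], "turn": 0.2, "jaw": 0.7}
    - {"delta_pos": [0.23, 0.2, 6.2], "turn": 0.2, "jaw": 0.7}
    - {"delta_pos": [0.23, 0.2, 8], "turn": 0.2, "jaw": 0.7}
    - {"delta_pos": [0.23, 0.2, 9.1], "turn": 0.2, "jaw": 0.7}
    - {"delta_pos": [0.23, 0.2, 9.5], "turn": 0.2, "jaw": 0.7}
    - {"delta_pos": [0.23, 0.2, 9.5], "turn": 0.2, "jaw": 0.7}

```text
clock: 8.28
tool_pos: [0.4414, -0.0689, 0.1205]
eef_rot: [0.995, -0.101, -0.001, -0.0]
contact_force: [-0.5, -0.8, -3.0]
opening: 0.541
```

```bash
cat >> h.py <<'E'
MID=np.array([.4437,-.0553,0]);AY=np.radians(-11.5)
FR=np.array([[np.cos(AY),-np.sin(AY),0],[np.sin(AY),np.cos(AY),0],[0,0,1]])
def st():
    p,M,s=pose();print("clk",round(s["clock"],2),"frame mm",np.round(FR.T@(p-MID)*1000,1),"F frame",np.round(FR.T@s["contact_force"],2),"M",np.round(FR.T@s["moment"],2),"open",round(s["opening"],3),"ang",round(np.degrees(np.arctan2(M[1,0],M[0,0])),2))
E
python3 - <<'E'
from h import *
for i in range(2): vision.snapshot("wrist")
p,M,s=pose();c=cam("wrist");w=vision.snapshot("wrist");np.savez("w1.npz",K=c[0],D=c[1],E=c[2],p=p,M=M);cv2.imwrite("pics/w6.png",w)
st()
im=vision.snapshot("side")
cv2.imwrite("pics/w6z.png",np.hstack([cv2.resize(w[40:260,150:370],None,fx=2,fy=2,interpolation=cv2.INTER_CUBIC),cv2.resize(im[90:200,220:330],None,fx=4,fy=4)[:440,:360]]))
E
```

```text
clk 8.43 frame mm [  1.4 -13.9 122.1] F frame [ 0.42  0.45 -2.54] M [-0.05  0.09  0.03] open 0.537 ang -11.64
```

View pics/w6z.png

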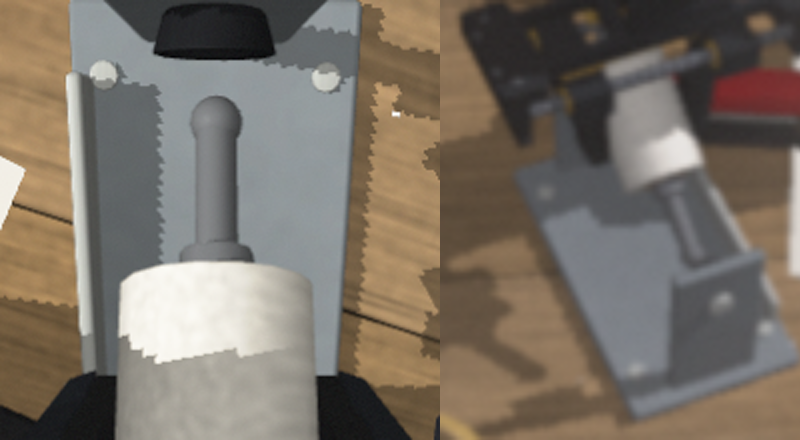

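Call:
send_rows:
  series:
    - {"delta_pos": [0, -0.2, 0], "turn": 0, "jaw": 0.7}
    - {"delta_pos": [0, -0.5, 0], "turn": 0, "jaw": 0.7}
    - {"delta_pos": [0, -0.9, 0], "turn": 0, "jaw": 0.7}
    - {"delta_pos": [0, -1.2, 0], "turn": 0, "jaw": 0.7}
    - {"delta_pos": [0, -1.5, 0], "turn": 0, "jaw": 0.7}
    - {"delta_pos": [0, -1.7, 0], "turn": 0, "jaw": 0.7}
    - {"delta_pos": [0, -1.8, 0], "turn": 0, "jaw": 0.7}
    - {"delta_pos": [0, -1.8, 0], "turn": 0, "jaw": 0.7}

```text
clock: 9.15
tool_pos: [0.4455, -0.0513, 0.1217]
eef_rot: [0.995, -0.101, -0.0, -0.0]
contact_force: [-0.7, 0.5, -3.5]
opening: 0.535
```

```bash
python3 - <<'E'
from h import *
st();vision.snapshot("wrist");st()
w=vision.snapshot("wrist");im=vision.snapshot("side");st()
cv2.imwrite("pics/w7z.png",np.hstack([cv2.resize(w[40:260,150:370],None,fx=2,fy=2,interpolation=cv2.INTER_CUBIC),cv2.resize(im[90:200,220:330],None,fx=4,fy=4)[:440,:360]]))
E
```

```text
clk 9.15 frame mm [  0.9   4.3 121.7] F frame [-0.82  0.31 -3.53] M [-0.07  0.05 -0.03] open 0.535 ang -11.61
clk 9.2 frame mm [  0.9   4.  121.7] F frame [ 1.    1.02 -2.2 ] M [-0.08  0.04  0.01] open 0.538 ang -11.64
clk 9.3 frame mm [  0.9   3.7 121.7] F frame [-0.2  -0.88 -2.02] M [-0.06  0.04  0.  ] open 0.535 ang -11.66
```

View pics/w7z.png

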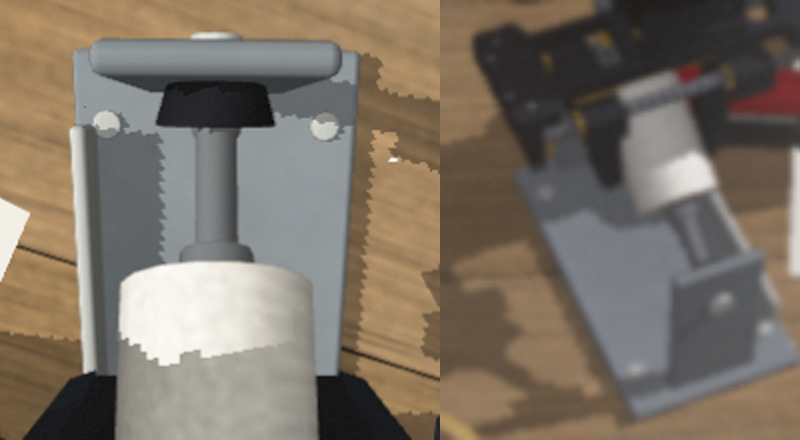

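Call:
send_rows:
  series:
    - {"delta_pos": [0, -0.2, 0.15], "turn": 0, "jaw": 0.7}
    - {"delta_pos": [0, -0.4, 0.3], "turn": 0, "jaw": 0.7}
    - {"delta_pos": [0, -0.6, 0.4], "turn": 0, "jaw": 0.7}
    - {"delta_pos": [0, -0.8, 0.5], "turn": 0, "jaw": 0.7}
    - {"delta_pos": [0, -0.9, 0.6], "turn": 0, "jaw": 0.7}
    - {"delta_pos": [0, -0.9, 0.6], "turn": 0, "jaw": 0.7}

```text
clock: 9.8
tool_pos: [0.4472, -0.0434, 0.1156]
eef_rot: [0.995, -0.102, 0.0, 0.0]
contact_force: [-0.8, -5.2, 0.4]
opening: 0.54
```

```bash
python3 - <<'E'
from h import *
st();vision.snapshot("wrist");st();vision.snapshot("wrist");st()
E
```

```text
clk 9.8 frame mm [  1.   12.4 115.6] F frame [ 0.25 -5.23  0.43] M [-1.12 -0.01 -0.05] open 0.54 ang -11.69
clk 9.85 frame mm [  1.   12.3 115.7] F frame [ 0.28 -4.82  0.27] M [-1.09 -0.04 -0.05] open 0.534 ang -11.7
clk 9.9 frame mm [  1.   12.3 115.7] F frame [ 1.49 -5.73 -0.2 ] M [-1.06  0.05 -0.07] open 0.539 ang -11.7
```

Call:
send_rows:
  series:
    - {"delta_pos": [0, -0.2, 0.1], "turn": 0, "jaw": 0.7}
    - {"delta_pos": [0, -0.4, 0.25], "turn": 0, "jaw": 0.7}
    - {"delta_pos": [0, -0.6, 0.35], "turn": 0, "jaw": 0.7}
    - {"delta_pos": [0, -0.8, 0.45], "turn": 0, "jaw": 0.7}
    - {"delta_pos": [0, -0.95, 0.55], "turn": 0, "jaw": 0.7}
    - {"delta_pos": [0, -1.05, 0.6], "turn": 0, "jaw": 0.7}
    - {"delta_pos": [0, -1.05, 0.6], "turn": 0, "jaw": 0.7}

```text
clock: 10.48
tool_pos: [0.4489, -0.0345, 0.1099]
eef_rot: [0.995, -0.103, -0.0, 0.001]
contact_force: [-1.5, -8.5, 3.3]
opening: 0.54
```

```bash
python3 - <<'E'
from h import *
st();vision.snapshot("wrist");st();w=vision.snapshot("wrist");st()
im=vision.snapshot("side")
cv2.imwrite("pics/w8z.png",np.hstack([cv2.resize(w[40:260,150:370],None,fx=2,fy=2,interpolation=cv2.INTER_CUBIC),cv2.resize(im[90:200,220:330],None,fx=4,fy=4)[:440,:360]]))
E
```

```text
clk 10.48 frame mm [  0.9  21.4 109.9] F frame [ 0.2  -8.64  3.33] M [-1.81  0.08 -0.01] open 0.54 ang -11.8
clk 10.53 frame mm [  0.9  21.3 109.9] F frame [ 0.92 -9.57  4.39] M [-1.77 -0.02 -0.  ] open 0.534 ang -11.81
clk 10.58 frame mm [  0.9  21.2 109.9] F frame [-0.44 -9.08  3.21] M [-1.73  0.06  0.  ] open 0.535 ang -11.81
```

View pics/w8z.png

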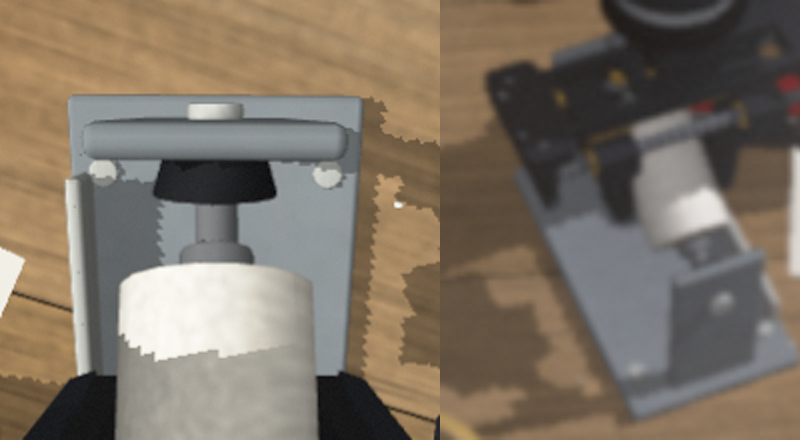

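Call:
send_rows:
  series:
    - {"delta_pos": [0, 0.05, 0.2], "turn": 0, "jaw": 0.7}
    - {"delta_pos": [0, 0.13, 0.45], "turn": 0, "jaw": 0.7}
    - {"delta_pos": [0, 0.2, 0.7], "turn": 0, "jaw": 0.7}
    - {"delta_pos": [0, 0.3, 0.95], "turn": 0, "jaw": 0.7}
    - {"delta_pos": [0, 0.4, 1.2], "turn": 0, "jaw": 0.7}
    - {"delta_pos": [0, 0.47, 1.4], "turn": 0, "jaw": 0.7}
    - {"delta_pos": [0, 0.52, 1.6], "turn": 0, "jaw": 0.7}
    - {"delta_pos": [0, 0.52, 1.6], "turn": 0, "jaw": 0.7}

```text
clock: 11.3
tool_pos: [0.4477, -0.04, 0.0938]
eef_rot: [0.995, -0.103, -0.0, 0.001]
contact_force: [-0.9, -9.0, 3.9]
opening: 0.536
```

```bash
python3 - <<'E'
from h import *
st();vision.snapshot("wrist");st();w=vision.snapshot("wrist");st()
im=vision.snapshot("side")
cv2.imwrite("pics/w9z.png",np.hstack([cv2.resize(w[40:260,150:370],None,fx=2,fy=2,interpolation=cv2.INTER_CUBIC),cv2.resize(im[90:200,220:330],None,fx=4,fy=4)[:440,:360]]))
E
```

```text
clk 11.3 frame mm [ 0.9 15.8 93.8] F frame [ 0.95 -8.97  3.87] M [-1.66  0.04  0.03] open 0.536 ang -11.85
clk 11.35 frame mm [ 0.9 15.9 93.9] F frame [ 0.17 -8.58  2.94] M [-1.7   0.06 -0.01] open 0.536 ang -11.84
clk 11.4 frame mm [ 0.9 15.9 94. ] F frame [-0.18 -8.38  3.42] M [-1.74  0.03  0.01] open 0.536 ang -11.84
```

View pics/w9z.png

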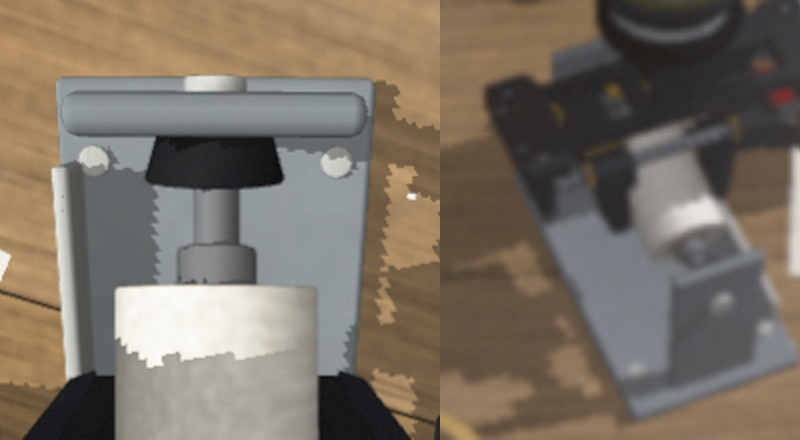

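```bash
python3 - <<'E'
from h import *
np.set_printoptions(precision=1,suppress=True)
# camera relative to tool constant
p,M,s=pose();c=cam("wrist")
w=np.load("w1.npz") # pose at w6, tilt30 : find shoulder axial position
c6=(w["K"],w["D"],w["E"]);p6,M6=w["p"],w["M"]
def ax(p,M,t): 
    t=np.radians(t);return -M[:,1]*np.cos(t)+M[:,2]*np.sin(t), -(M[:,2]*np.cos(t)+M[:,1]*np.sin(t)), p-M[:,2]*.0052
def edges(c,p,M,t,sl=0):
    d,n,o=ax(p,M,t)
    return "rollfront",proj(c,o+(.038+sl)*d+.024*n)[0], "should",[proj(c,o+(k+sl)*d+.0095*n)[0] for k in (.050,.055,.060)]
print("w6 obs shoulder row", 40+243/2, "roll front", 40+263/2); print(edges(c6,p6,M6,30))
print("now obs shoulder row",40+243/2,"roll front",40+287/2)
for t in (10,15,20):
  for sl in (0,-.004): print(t,sl,edges(c,p,M,t,sl))
E
```

```text
w6 obs shoulder row 161.5 roll front 171.5
('rollfront', array([259.4, 170.2]), 'should', [array([259.2, 155. ]), array([259.2, 145.3]), array([259.2, 135.8])])
now obs shoulder row 161.5 roll front 183.5
10 0 ('rollfront', array([259.5, 187.8]), 'should', [array([259.3, 156. ]), array([259.3, 144.1]), array([259.3, 132.2])])
10 -0.004 ('rollfront', array([259.5, 198.1]), 'should', [array([259.3, 165.4]), array([259.3, 153.6]), array([259.3, 141.8])])
15 0 ('rollfront', array([259.4, 181.9]), 'should', [array([259.3, 154.4]), array([259.3, 143. ]), array([259.3, 131.6])])
15 -0.004 ('rollfront', array([259.4, 192. ]), 'should', [array([259.3, 163.5]), array([259.3, 152.1]), array([259.3, 140.7])])
20 0 ('rollfront', array([259.4, 177. ]), 'should', [array([259.2, 153.8]), array([259.2, 142.9]), array([259.2, 132.1])])
20 -0.004 ('rollfront', array([259.4, 186.9]), 'should', [array([259.2, 162.5]), array([259.2, 151.6]), array([259.2, 140.7])])
```

Call:
send_rows:
  series:
    - {"delta_pos": [0, 0.05, 0.25], "turn": 0, "jaw": 0.7}
    - {"delta_pos": [0, 0.09, 0.55], "turn": 0, "jaw": 0.7}
    - {"delta_pos": [0, 0.11, 0.85], "turn": 0, "jaw": 0.7}
    - {"delta_pos": [0, 0.13, 1.1], "turn": 0, "jaw": 0.7}
    - {"delta_pos": [0, 0.14, 1.3], "turn": 0, "jaw": 0.7}
    - {"delta_pos": [0, 0.14, 1.45], "turn": 0, "jaw": 0.7}
    - {"delta_pos": [0, 0.14, 1.5], "turn": 0, "jaw": 0.7}
    - {"delta_pos": [0, 0.14, 1.5], "turn": 0, "jaw": 0.7}

```text
clock: 12.12
tool_pos: [0.4473, -0.0416, 0.0788]
eef_rot: [0.995, -0.103, -0.0, 0.001]
contact_force: [-1.3, -9.0, 1.5]
opening: 0.536
```

```bash
python3 - <<'E'
from h import *
st();vision.snapshot("wrist");st();w=vision.snapshot("wrist");st()
im=vision.snapshot("side");t=vision.snapshot("top")
cv2.imwrite("pics/w10z.png",np.hstack([cv2.resize(w[40:260,150:370],None,fx=2,fy=2,interpolation=cv2.INTER_CUBIC),cv2.resize(im[90:200,220:310],None,fx=4,fy=4,interpolation=cv2.INTER_CUBIC)]))
cv2.imwrite("pics/t10z.png",np.vstack([cv2.resize(t[215:300,250:370],None,fx=5,fy=5,interpolation=cv2.INTER_CUBIC)]))
E
```

```text
clk 12.12 frame mm [ 0.8 14.1 78.8] F frame [ 0.54 -9.12  1.52] M [-1.83  0.03 -0.03] open 0.536 ang -11.87
clk 12.17 frame mm [ 0.8 14.1 78.8] F frame [ -0.03 -10.22   2.27] M [-1.82  0.01 -0.01] open 0.537 ang -11.87
clk 12.22 frame mm [ 0.8 14.1 78.8] F frame [ 1.41 -9.5   1.4 ] M [-1.87  0.06  0.06] open 0.538 ang -11.87
```

View pics/w10z.png

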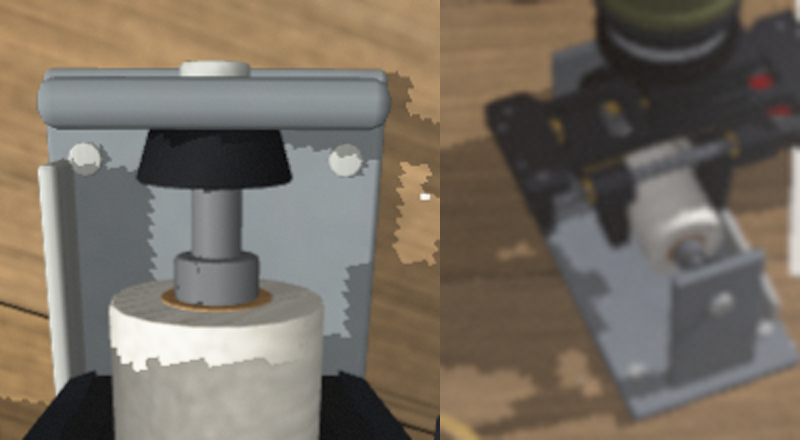

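View pics/t10z.png

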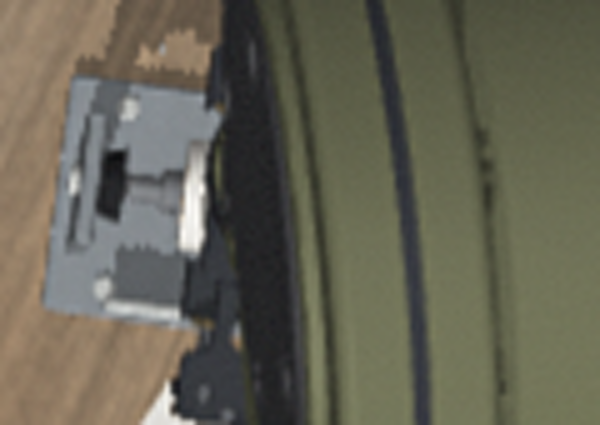

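```bash
python3 - <<'E'
from h import *
np.set_printoptions(precision=1,suppress=True)
p,M,s=pose();c=cam("wrist")
for t in (-6,-3,0,3,6):
    a=np.radians(t);d=-M[:,1]*np.cos(a)+M[:,2]*np.sin(a);n=-(M[:,2]*np.cos(a)+M[:,1]*np.sin(a));o=p-M[:,2]*.0052
    print(t,[ (proj(c,o+k*d+h*n)[0][1]-40)*2 for k,h in ((.038,.024),(.0467,.0095),(.0467,0.0))])
E
```

```text
-6 [np.float64(346.77594879001833), np.float64(272.5501003965494), np.float64(256.6635886589013)]
-3 [np.float64(335.669773907797), np.float64(266.1622482719432), np.float64(253.20832902484796)]
0 [np.float64(325.2298551716566), np.float64(260.56684565104604), np.float64(250.44440218960858)]
3 [np.float64(315.4848342878467), np.float64(255.74646133424068), np.float64(248.34594047737437)]
6 [np.float64(306.45571561347265), np.float64(251.6800597943548), np.float64(246.88580128617645)]
```

Call:
send_rows:
  series:
    - {"delta_pos": [0, 0.15, 0], "turn": 0, "jaw": 0.7}
    - {"delta_pos": [0, 0.3, 0], "turn": 0, "jaw": 0.7}
    - {"delta_pos": [0, 0.45, 0], "turn": 0, "jaw": 0.7}
    - {"delta_pos": [0, 0.6, 0.03], "turn": 0, "jaw": 0.7}
    - {"delta_pos": [0, 0.7, 0.05], "turn": 0, "jaw": 0.7}
    - {"delta_pos": [0, 0.7, 0.05], "turn": 0, "jaw": 0.7}

```text
clock: 12.82
tool_pos: [0.4461, -0.0477, 0.0783]
eef_rot: [0.995, -0.103, -0.0, 0.001]
contact_force: [-1.6, -7.0, 0.9]
opening: 0.537
```

```bash
python3 - <<'E'
from h import *
st();vision.snapshot("wrist");st();w=vision.snapshot("wrist");st();vision.snapshot("wrist");st()
E
```

```text
clk 12.82 frame mm [ 0.9  7.9 78.3] F frame [-0.21 -7.19  0.87] M [-1.28  0.05 -0.01] open 0.537 ang -11.82
clk 12.87 frame mm [ 0.9  8.1 78.3] F frame [-0.58 -8.03  1.69] M [-1.32  0.01 -0.04] open 0.534 ang -11.8
clk 12.92 frame mm [ 0.9  8.2 78.4] F frame [ 0.45 -7.25  3.17] M [-1.32  0.08  0.05] open 0.534 ang -11.79
clk 12.97 frame mm [ 0.9  8.2 78.3] F frame [-0.83 -8.03  1.61] M [-1.29  0.09  0.04] open 0.534 ang -11.79
```

Call:
send_rows:
  series:
    - {"delta_pos": [0, 0.12, 0], "turn": 0, "jaw": 0.7}
    - {"delta_pos": [0, 0.24, 0], "turn": 0, "jaw": 0.7}
    - {"delta_pos": [0, 0.36, 0], "turn": 0, "jaw": 0.7}
    - {"delta_pos": [0, 0.48, 0], "turn": 0, "jaw": 0.7}
    - {"delta_pos": [0, 0.6, 0], "turn": 0, "jaw": 0.7}
    - {"delta_pos": [0, 0.6, 0], "turn": 0, "jaw": 0.7}

```text
clock: 13.47
tool_pos: [0.4455, -0.0511, 0.0783]
eef_rot: [0.995, -0.101, 0.0, -0.001]
contact_force: [-1.1, -1.9, 2.0]
opening: 0.535
```

```bash
python3 - <<'E'
from h import *
st();vision.snapshot("wrist");st();w=vision.snapshot("wrist");st();vision.snapshot("wrist");st()
im=vision.snapshot("side")
cv2.imwrite("pics/w11z.png",np.hstack([cv2.resize(w[40:260,150:370],None,fx=2,fy=2,interpolation=cv2.INTER_CUBIC),cv2.resize(im[90:200,220:310],None,fx=4,fy=4,interpolation=cv2.INTER_CUBIC)]))
E
```

```text
clk 13.47 frame mm [ 0.9  4.5 78.3] F frame [-0.7  -2.04  1.96] M [-0.13  0.23 -0.12] open 0.535 ang -11.63
clk 13.52 frame mm [ 1.   4.5 78.3] F frame [-0.09 -1.03  2.75] M [-0.08  0.19 -0.12] open 0.535 ang -11.62
clk 13.57 frame mm [ 0.9  4.5 78.3] F frame [-1.19 -0.67  3.07] M [-0.05  0.18 -0.14] open 0.538 ang -11.62
clk 13.62 frame mm [ 1.   4.5 78.3] F frame [-1.79 -1.88  3.36] M [ 0.04  0.18 -0.09] open 0.533 ang -11.62
```

View pics/w11z.png

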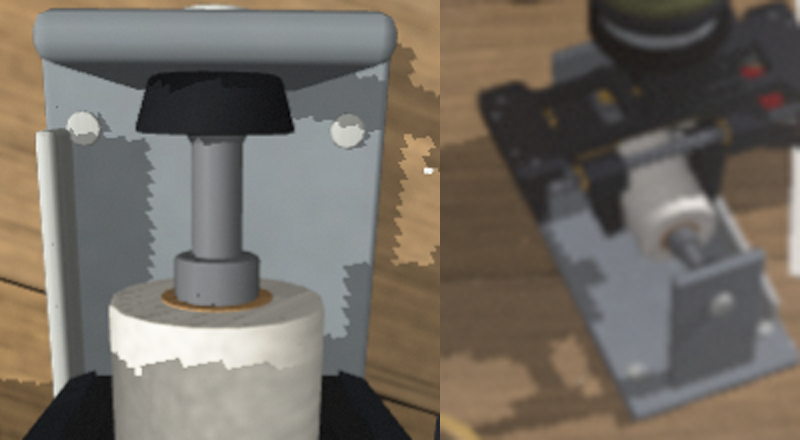

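Call:
send_rows:
  series:
    - {"delta_pos": [-0.03, 0, 0], "turn": 0.2, "jaw": 0.7}
    - {"delta_pos": [-0.06, 0, 0], "turn": 0.4, "jaw": 0.7}
    - {"delta_pos": [-0.1, 0, 0], "turn": 0.7, "jaw": 0.7}
    - {"delta_pos": [-0.1, 0, 0], "turn": 0.7, "jaw": 0.7}
    - {"delta_pos": [-0.1, 0, 0], "turn": 0.7, "jaw": 0.7}

```text
clock: 14.08
tool_pos: [0.4455, -0.0512, 0.0783]
eef_rot: [0.994, -0.107, 0.001, -0.0]
contact_force: [1.6, 0.9, 2.9]
opening: 0.539
```

```bash
python3 - <<'E'
from h import *
for i in range(4): st();vision.snapshot("side")
E
```

```text
clk 14.08 frame mm [ 1.   4.4 78.3] F frame [1.38 1.16 2.9 ] M [ 0.34 -0.37  0.42] open 0.539 ang -12.26
clk 14.13 frame mm [ 1.   4.4 78.3] F frame [2.11 1.31 2.44] M [ 0.42 -0.45  0.43] open 0.534 ang -12.27
clk 14.18 frame mm [ 1.   4.4 78.3] F frame [2.53 2.15 2.69] M [ 0.48 -0.42  0.42] open 0.539 ang -12.28
clk 14.23 frame mm [ 1.   4.4 78.3] F frame [2.86 1.68 2.66] M [ 0.39 -0.52  0.41] open 0.539 ang -12.28
```

Call:
send_rows:
  series:
    - {"delta_pos": [0.05, -0.05, 0], "turn": -0.3, "jaw": 0.7}
    - {"delta_pos": [0.1, -0.1, 0], "turn": -0.7, "jaw": 0.7}
    - {"delta_pos": [0.1, -0.1, 0], "turn": -0.7, "jaw": 0.7}
    - {"delta_pos": [0.1, -0.1, 0], "turn": -0.7, "jaw": 0.7}

```text
clock: 14.62
tool_pos: [0.4454, -0.0511, 0.0783]
eef_rot: [0.995, -0.102, -0.0, 0.0]
contact_force: [0.9, -0.1, 3.6]
opening: 0.534
```

```bash
python3 - <<'E'
from h import *
for i in range(2): st();vision.snapshot("side")
w=vision.snapshot("wrist");cv2.imwrite("pics/w12.png",w)
cv2.imwrite("pics/w12z.png",cv2.resize(w[90:260,180:340],None,fx=4,fy=3.5,interpolation=cv2.INTER_CUBIC))
E
```

```text
clk 14.62 frame mm [ 0.9  4.4 78.3] F frame [0.94 0.13 3.6 ] M [ 0.12 -0.35 -0.01] open 0.534 ang -11.72
clk 14.67 frame mm [ 0.9  4.5 78.2] F frame [ 1.83 -0.4   4.17] M [ 0.05 -0.32  0.01] open 0.538 ang -11.71
```

View pics/w12.png

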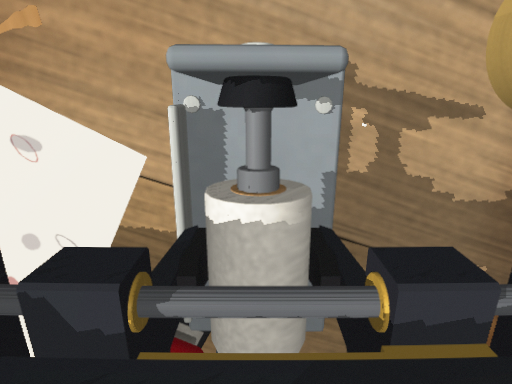

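View pics/w12z.png

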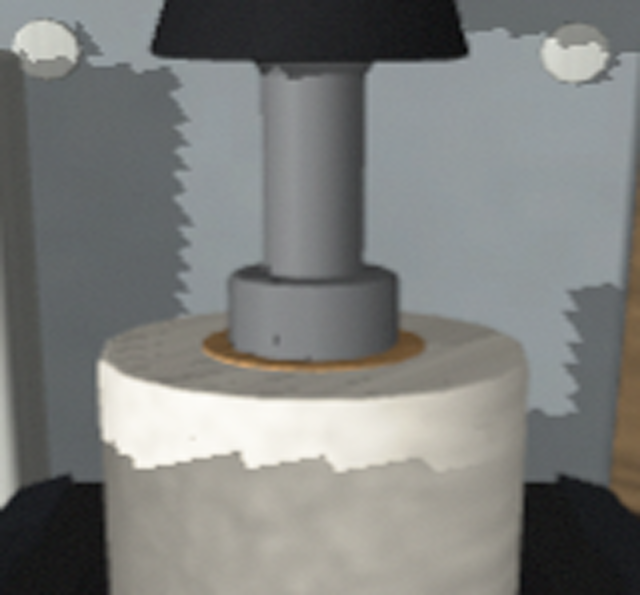

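```bash
python3 - <<'E'
from h import *
np.set_printoptions(precision=1,suppress=True)
p,M,s=pose();c=cam("wrist");K,D,E=c
im=cv2.imread("pics/w12.png");im=cv2.resize(im[90:260,180:340],None,fx=4,fy=3.5,interpolation=cv2.INTER_CUBIC)
o=p-M[:,2]*.0052
b=np.linspace(0,2*np.pi,60)
a=np.radians(0.7);d=-M[:,1]*np.cos(a)+M[:,2]*np.sin(a);n=-(M[:,2]*np.cos(a)+M[:,1]*np.sin(a))
def ring(ctr,rr,col):
    P=[ctr+rr*(np.cos(t)*M[:,0]+np.sin(t)*n) for t in b]
    q=(proj(c,P)-[180,90]+.5)*[4,3.5];cv2.polylines(im,[np.int32(q)],True,col,1,cv2.LINE_AA)
ring(o+.038*d,.024,(0,255,0));ring(o+.0467*d,.0095,(0,0,255));
for y,col in((.076,(255,0,255)),(.079,(255,255,0))):
    ring(MID+FR@np.array([0,y,.085]),.0165,col)
cv2.imwrite("pics/w12o.png",im)
E
```

```text
(no output)
```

View pics/w12o.png

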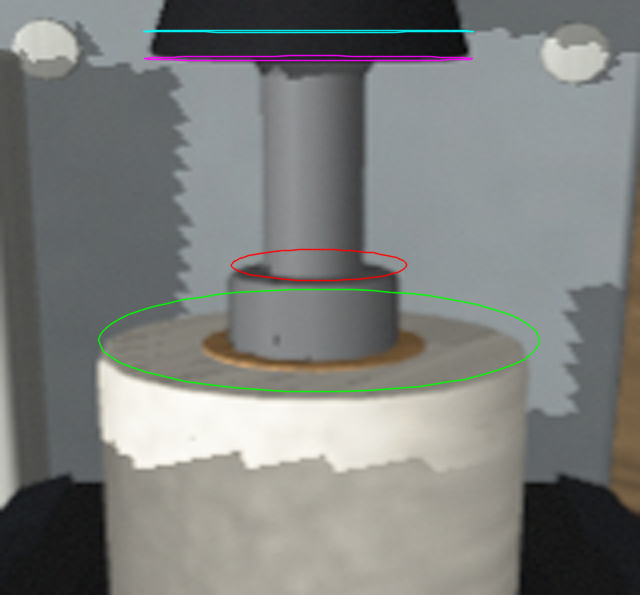

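Call:
send_rows:
  series:
    - {"delta_pos": [0, 0, -0.05], "turn": 0, "jaw": 0.45}
    - {"delta_pos": [0, 0, -0.05], "turn": 0, "jaw": 0.42}
    - {"delta_pos": [0, 0, -0.05], "turn": 0, "jaw": 0.38}
    - {"delta_pos": [0, 0, -0.05], "turn": 0, "jaw": 0.35}
    - {"delta_pos": [0, 0, -0.05], "turn": 0, "jaw": 0.35}
    - {"delta_pos": [0, 0, -0.05], "turn": 0, "jaw": 0.35}

```text
clock: 15.27
tool_pos: [0.4451, -0.0507, 0.0786]
eef_rot: [0.995, -0.101, -0.0, -0.0]
contact_force: [0.4, 0.5, -0.3]
opening: 0.647
```

```bash
python3 - <<'E'
from h import *
for i in range(2): st();im=vision.snapshot("side")
w=vision.snapshot("wrist")
cv2.imwrite("pics/w13z.png",np.hstack([cv2.resize(w[90:270,170:350],None,fx=2.5,fy=2.5,interpolation=cv2.INTER_CUBIC),cv2.resize(im[90:180,220:290],None,fx=5,fy=5,interpolation=cv2.INTER_CUBIC)]))
E
```

```text
clk 15.27 frame mm [ 0.5  4.8 78.6] F frame [ 0.28  0.57 -0.31] M [-0.1   0.07  0.01] open 0.647 ang -11.65
clk 15.32 frame mm [ 0.6  4.8 78.6] F frame [ 1.01  1.61 -0.68] M [-0.13  0.07  0.01] open 0.65 ang -11.65
```

View pics/w13z.png

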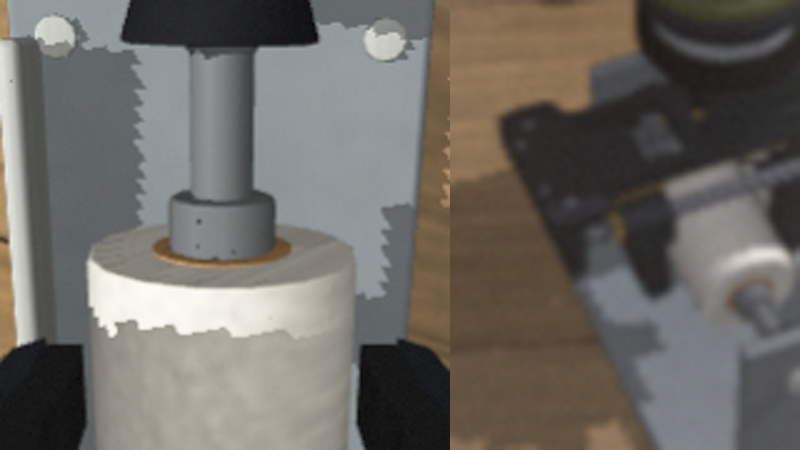

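Call:
send_rows:
  series:
    - {"delta_pos": [0, 0, -0.1], "turn": 0, "jaw": 0.2}
    - {"delta_pos": [0, 0, -0.3], "turn": 0, "jaw": 0.1}
    - {"delta_pos": [0, 0, -0.8], "turn": 0, "jaw": 0.1}
    - {"delta_pos": [0, 0, -2], "turn": 0, "jaw": 0.1}
    - {"delta_pos": [0, 0, -4], "turn": 0, "jaw": 0.1}
    - {"delta_pos": [0, 0, -6.5], "turn": 0, "jaw": 0.1}
    - {"delta_pos": [0, 0, -9.5], "turn": 0, "jaw": 0.1}
    - {"delta_pos": [0, 0, -12.5], "turn": 0, "jaw": 0.1}

```text
clock: 16.08
tool_pos: [0.4449, -0.0508, 0.2052]
eef_rot: [0.995, -0.102, -0.001, -0.0]
contact_force: [1.1, 0.2, -0.7]
opening: 0.895
```

Call:
send_rows:
  series:
    - {"delta_pos": [0, -2, -2], "turn": 0, "jaw": 0.1}
    - {"delta_pos": [0, -5, -3], "turn": 0, "jaw": 0.1}
    - {"delta_pos": [0, -8.5, -3], "turn": 0, "jaw": 0.1}
    - {"delta_pos": [0, -12, -3], "turn": 0, "jaw": 0.1}
    - {"delta_pos": [0, -15, -3], "turn": 0, "jaw": 0.1}
    - {"delta_pos": [0, -17.5, -3], "turn": 0, "jaw": 0.1}
    - {"delta_pos": [0, -19, -3], "turn": 0, "jaw": 0.1}
    - {"delta_pos": [0, -19.5, -3], "turn": 0, "jaw": 0.1}

```text
clock: 16.75
tool_pos: [0.485, 0.1437, 0.234]
eef_rot: [0.995, -0.099, 0.0, -0.001]
contact_force: [-0.6, -0.3, -0.9]
opening: 0.902
```

```bash
python3 - <<'E'
from h import *
for i in range(2): im=vision.snapshot("side");t=vision.snapshot("top")
st()
cv2.imwrite("pics/e_s.png",cv2.resize(im[85:205,220:330],None,fx=4.8,fy=4.8,interpolation=cv2.INTER_CUBIC))
cv2.imwrite("pics/e_t.png",cv2.resize(t[140:300,130:370],None,fx=3.3,fy=3.3,interpolation=cv2.INTER_CUBIC))
E
```

```text
clk 16.95 frame mm [  1.4 198.1 233.8] F frame [-0.59 -0.21  1.02] M [-0.16  0.08 -0.01] open 0.897 ang -11.76
```

View pics/e_s.png

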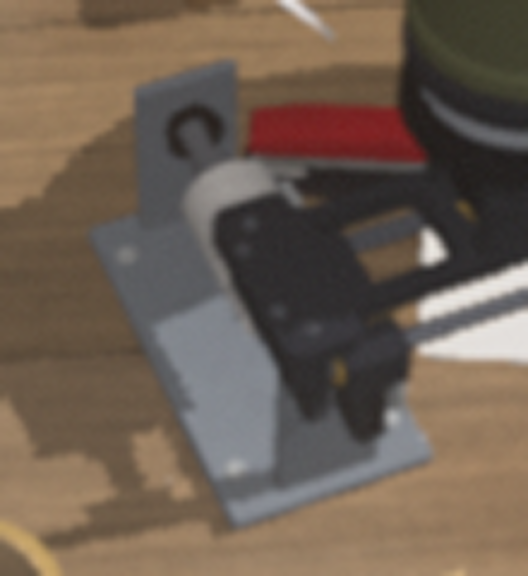

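View pics/e_t.png

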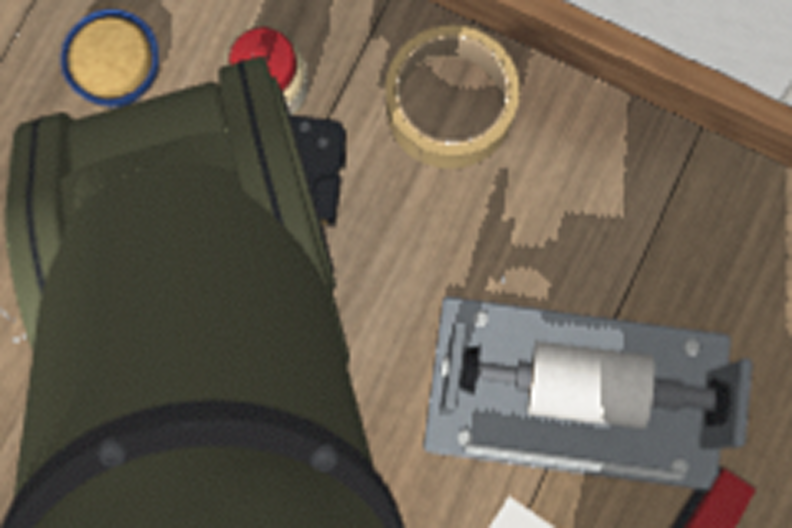

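```bash
python3 - <<'E'
from h import *
for n,sl in(("top",(slice(215,300),slice(250,370))),("side",(slice(85,205),slice(220,330)))):
    im=vision.snapshot(n);c=cam(n);k=5
    im=cv2.resize(im,None,fx=k,fy=k,interpolation=cv2.INTER_CUBIC)
    def ring(y,rr,z,col):
        P=[MID+FR@np.array([rr*np.cos(b),y,z+rr*np.sin(b)]) for b in np.linspace(0,6.28,60)]
        cv2.polylines(im,[np.int32(proj(c,P)*k+k/2)],True,col,1,cv2.LINE_AA)
    z=.0825
    for y in(.0014-.038,.0014+.038): ring(y,.024,z,(0,255,0))
    ring(-.076,.007,z,(0,0,255));ring(-.076,.013,.085,(255,0,255));ring(-.076,.0165,.085,(255,0,255));ring(.076,.0165,.085,(255,0,255))
    ring(-.05,.007,z,(0,255,255))
    cv2.imwrite(f"pics/f_{n}.png",im[sl[0].start*k:sl[0].stop*k,sl[1].start*k:sl[1].stop*k])
E
```

```text
(no output)
```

View pics/f_top.png

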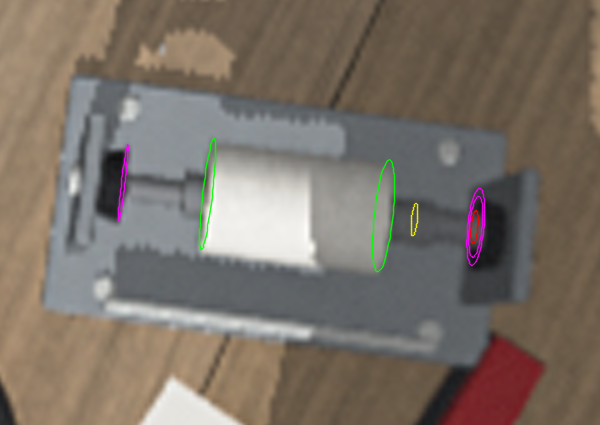

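View pics/f_side.png

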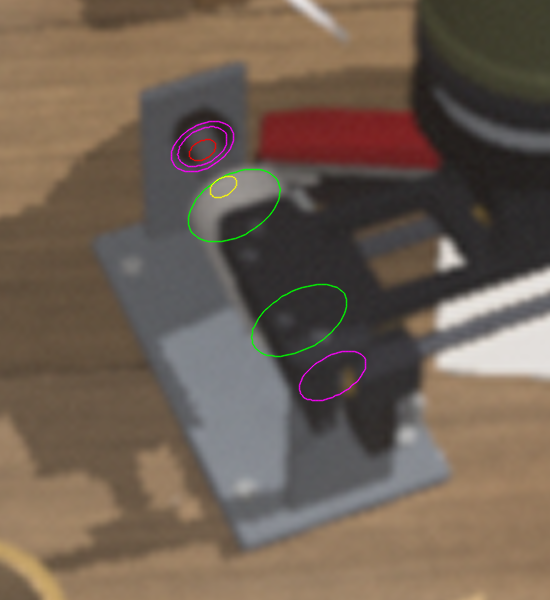

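Call:
send_rows:
  series:
    - {"delta_pos": [0, -1, 0], "turn": 0, "jaw": 0.1}
    - {"delta_pos": [0, -3, 0], "turn": 0, "jaw": 0.1}
    - {"delta_pos": [0, -6, 0], "turn": 0, "jaw": 0.1}
    - {"delta_pos": [0, -9, 0], "turn": 0, "jaw": 0.1}
    - {"delta_pos": [0, -12, 0], "turn": 0, "jaw": 0.1}
    - {"delta_pos": [0, -14, 0], "turn": 0, "jaw": 0.1}
    - {"delta_pos": [0, -15, 0], "turn": 0, "jaw": 0.1}
    - {"delta_pos": [0, -15, 0], "turn": 0, "jaw": 0.1}

```text
clock: 17.72
tool_pos: [0.5151, 0.2899, 0.2334]
eef_rot: [0.995, -0.1, -0.0, -0.001]
contact_force: [0.0, 0.2, -0.8]
opening: 0.899
```

```bash
python3 - <<'E'
from h import *
for i in range(2): im=vision.snapshot("side");t=vision.snapshot("top")
st();np.set_printoptions(precision=4,suppress=True)
cv2.imwrite("pics/g_s.png",cv2.resize(im[85:205,220:330],None,fx=4.8,fy=4.8,interpolation=cv2.INTER_CUBIC))
cv2.imwrite("pics/g_sf.png",im)
for n in ("side","top"):
    c=cam(n)
    for l,z in (("glue_jar",.09),("moistener",.03),("tape_roll",.048),("roll",.085)):
        for d in nets.boxes_of(n,l)[:1]: print(n,l,round(d["score"],2),onz(c,[d["location"][1]*512,d["location"][0]*384],z)[0])
E
```

```text
clk 17.92 frame mm [  2.4 347.5 233.8] F frame [-0.29 -1.15  0.02] M [-0.12  0.01 -0.  ] open 0.899 ang -11.82
side glue_jar 0.9 [0.6819 0.1628 0.09  ]
side moistener 0.84 [0.7099 0.2612 0.03  ]
side tape_roll 0.74 [ 0.6375 -0.0023  0.048 ]
side roll 0.89 [ 0.4389 -0.0597  0.085 ]
top glue_jar 0.89 [0.665 0.144 0.09 ]
top moistener 0.81 [0.7029 0.2598 0.03  ]
top tape_roll 0.8 [0.6806 0.0207 0.048 ]
top roll 0.59 [ 0.4425 -0.0498  0.085 ]
```

View pics/g_s.png

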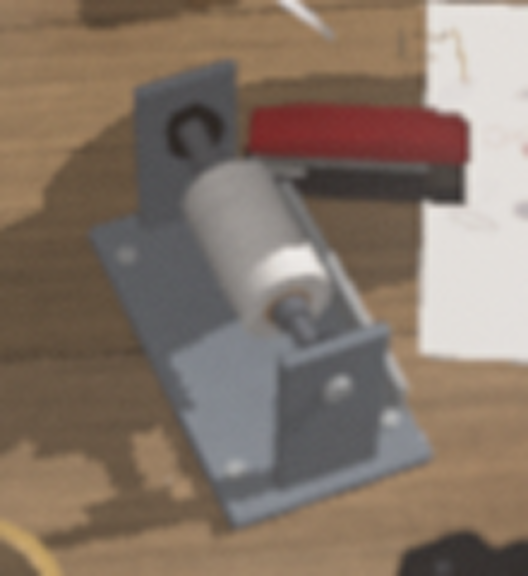

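```bash
python3 - <<'E'
from h import *
np.set_printoptions(precision=1,suppress=True)
# wrist camera pose at w13: rigid offset from current tool pose
p,M,s=pose();K,D,E=cam("wrist")
Rc=E[:3,:3]@M; o=M.T@(-E[:3,:3].T@E[:3,3]-p)
p13=MID+FR@np.array([.0006,.0048,.0786]);a=np.radians(-11.65)
M13=np.array([[np.cos(a),np.sin(a),0],[np.sin(a),-np.cos(a),0],[0,0,-1]])
E13=np.eye(4);E13[:3,:3]=Rc@M13.T;E13[:3,3]=-E13[:3,:3]@(p13+M13@o)
c=(K,D,E13)
for nm,uv,z in (("rim L",(121,40),.085),("rim R",(318,43),.085),("sh L lo",(171,203),.083),("sh L hi",(171,198),.083),("sh R",(275,203),.083),("roll front top",(222,281),.1065)):
    q=np.array(uv)/2.5+[170,90];print(nm,(FR.T@(onz(c,q,z)[0]-MID))*1000)
E
```

```text
rim L [-15.9  76.4  85. ]
rim R [16.2 75.9 85. ]
sh L lo [-8.4 48.7 83. ]
sh L hi [-8.4 49.6 83. ]
sh R [ 9.8 48.6 83. ]
roll front top [  0.4  42.4 106.5]
```

```bash
python3 - <<'E'
from h import *
print(order.finish_job()); st()
E
```

```text
the job is handed in; nothing more can be done
None
the job is handed in; nothing more can be done
```

The roll is fitted in the dispenser frame, let go, and the job is handed in at about 18 s. I gripped it at 30 N and eased the sprung nose into the left cup. I then pushed it in about 20 mm (11 N at most), lowered the roll level, and let the spring push the fixed end into the right cup.

**Last checks:**
- **Fit:** The side and top views show both pins inside their cups and the roll hanging level.
- **Spring:** The wrist view just after the jaws opened gave 27.4 mm of sprung spindle between its shoulder and the cup rim. That means the pin is in about 8.5 mm, against the 8 mm expected with both ends on the cup floors.
- **Arm:** It stands well clear and reads no contact force.
- **Jar, dish and tape roll:** The top view has each within about 6 mm of its first position. The side view has the tape roll about 9 mm off in y, with the others within 7 mm. The robot never went near them, so I put this down to detection noise.

**Disagreements:** The fixed end stopped about 3 mm earlier than I had worked out, and the level spring force read about 2 N low. Both fit a slip of 1 to 3 mm in the jaws. A 1 mm, 0.7° sideways test move at that point was resisted, so I undid it. I had no direct view of the fixed tip on its cup floor; that rests on the spring measurement.

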